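# Set the block incubator to the marked temperature and lock it

### The arm

A 6-joint arm with a two-finger parallel gripper is mounted at the origin on a cart in front of the work surface, level with it; the furniture and walls round the work are solid. World frame = base frame: x ahead of the robot, y to its left, z up, the work surface at z = 0. Lengths are in mm, angles in rad, forces in N, time in s.
With the tool pointing down it reaches from about 325 to 775 mm from the base axis. Payload 5.5 kg.
Tool frame: the origin (TCP) lies at the very end of the fingers, on their centre line; the grasp point (between the pads) lies 19 mm behind it; y points along the fingers, z is the direction in which the jaws open and shut, and the axes are right-handed (so a half turn about y gives the same grasp; the last joint's range is limited). The gripper opens to 88 mm and grips with 3 to 60 N. Pads are 20 mm wide; open, the fingers measure 115 mm over their backs; the gripper's body (75 mm by 178 mm) begins 61 mm behind the grasp point.
Start: joints at [1.119, 0.091, 1.231, -0, 1.82, -0.057], TCP at [230.78, 553.857, 222.631] pointing down, gripper open.
Joint ranges: [-2.87, 2.87], [-0.86, 2.18], [0.17, 2.46], [-1.51, 4.65], [0.06, 2.69], [-2.65, 2.65]. Speed limits (rad/s): [2.57, 2.57, 3.01, 3.14, 3.14, 3.14].

### API

Orientations are given as a unit quaternion [w, x, y, z].
In Python, from cell import ctrl gives the robot as it stands.
- The arm moves only by the tool arm_command, never from a script. Its argument "series" is a list of rows, each an object of numbers: "dx", "dy", "dz": the shift along the tool's x, y, z each as a share of 0.3 m, from -1 to 1; "rx", "ry", "rz": the turn, a rotation vector about the tool's x, y, z each as a share of 360 degrees, from -1 to 1; "claw": the gripper command: -1 is fully open, 1 is shut, values between are in proportion. In form: [{"dx": .., "dy": .., "dz": .., "rx": .., "ry": .., "rz": .., "claw": ..}, ...]. A call has 1 to 5 rows; each row shifts and turns the commanded pose from where the row before left it, along the tool's axes as they then stand; what a row does not reach is not made up. A row lasts 1/10 s, in which the tool goes at most 50 mm and 8.59 degrees, less where a joint would pass 70% of its speed; a pose out of reach is approached as far as the arm can. A call with a number of a shift or a turn outside -1 to 1 is refused whole. A call with a gripper value outside its range is refused whole. The fingers move at their own pace and stop on an object; "force" is the grip in N (left out, the last holds). Time passes only in rows, so rows that do not move let the fingers close. It gives the time, the measured TCP pose, the force and the opening at its end, in the units of the state.
- ctrl.get_obs(): the state, without advancing time (a new reading comes with each control period).
- ctrl.capture(name): name is "scene" or "top" or "wrist"; returns a dict with "img" (420x560x3 uint8, blue, green, red), "range_z" (420x560 float32, mm along the optical axis (not along the pixel's ray), 0 where there is no reading), "fx", "fy", "cx", "cy" (pixels), "k1" (the pictures are not rectified: a ray, as slopes to the right and down, at radius r is drawn at 1 + k1 r^2 times it, then the intrinsics apply), "R" (3x3) and "t" (3): a world point X has camera coordinates R X + t. Camera axes: x right, y down, z forward; pixel columns grow to the right and rows downward; lengths in mm; the calibration is good to about 2 mm. A picture is of the moment at which its call begins.
- ctrl.close_job(): hands the job in, once; it reports no verdict.
The state is a dict: "time_s": time; "qpos": joint angles; "qd": joint speeds; "tau": joint torques, N m; "ee_pos": TCP position; "ee_rot": TCP orientation; "force": force on the tool from outside, world axes, zero at the start; "moment": the same for the moment, N m; "width": finger opening in mm.
Only numpy, scipy, OpenCV 4.12 (cv2) and the standard library are available. Lean on these libraries where they do the work, as an engineer would, in place of code of your own. Each camera call takes 0.05 s, during which the arm holds its last target.

### The job

Before the residue test the block incubator has to be set: with a fingertip push the little lock lever in front of the temperature dial over to the left as far as it goes to free the dial, push the dial's pointer bar round until its white index line points straight at the line on the small steel marker tab on the scale, then push the lever back to the right as far as it goes so that the dial is locked there. Only push, never take the bar or the lever between the jaws, and leave the marker tab, the vials in the block and everything else on the bench where they are.

Things in the scene. Friction and masses are not known exactly. Their poses are not given: they have to be found in the camera images.
- incubator: white dry-block incubator, fixed, 300 mm deep (x), 200 mm wide (y). Origin at its underside, 15 mm behind the middle of its depth; its x axis points from its front to its back, z up. The front two thirds is a flat grey control deck at z 60 mm with the dial, the scale and the lock lever. The back third is a block with ten wells, rim at z 92 mm; the vials in it stand up to z 114 mm. The dial's axis is upright, at x -40, y 0 mm; the lever's pivot is upright, at x -107, y 0 mm.
- dial_centre (a point): point on the dial's axis, at the top of its pointer bar. The black dial: a flat knurled skirt, 100 mm across, its top 20 mm below this point (14 mm above the deck), and across it a straight upright pointer bar 74 mm long (37 mm each way from the axis), 13 mm wide and 20 mm high above the skirt, free on both sides. This frame turns with the dial; its x axis points along the bar to the pointer end (pointed, with the white index line), z up.
- index_mark (a point): the dial's index mark: outer end of its white index line, at the rim, 51.5 mm from the dial's axis, 6 mm above the deck; turns with the dial
- dial (a joint): dial angle in rad, 0 to 4.71, grows clockwise seen from above; 0 is the low end of the scale, pointer to the incubator's front left (135 deg from the incubator's x axis), 2.36 points to its back. Stays where it is left, no springs or clicks; when free it turns with about 2 to 3 N of sideways push at 30 mm from the axis. While locked a brake shoe holds the rim (it would need well over 10 N).
- marker_line (a point): the target: inner end of the black line on the marker tab, 51.5 mm from the dial's axis, 6 mm above the deck. The tab is a small bare-steel rider, 20 mm long by 14 mm wide, its top no more than 9 mm above the deck, that sits on the scale just outside the dial's rim; the dial and a finger over the skirt pass clear of it. It is stiff and must stay.
- marker (a joint): angle of the marker tab about the dial's axis in rad, on the same scale as the dial's: the index mark meets the tab's line when the two angles are equal
- lever_post (a point): middle of the black finger post on the lever's end: round, 13 mm across, from 2 to 29 mm above the lever's foot (this point is 18 mm above it, its top 30 mm above the deck), 44 mm from the pivot. Under it the steel lever arm, 9 mm wide, top 9 mm above the deck.
- lever_pivot (a point): pivot of the lock lever, between the dial and the incubator's front, 13.5 mm above the deck. This frame turns with the lever: x axis along the arm to the post, z up.
- lock_lever (a joint): lock lever angle in rad: 0 is locked (against its stop, the post to the front and right as seen from the robot), 1.2 is free (against its other stop, post to the front and left). Grows clockwise seen from above. Stays where it is left; takes about 3 N at the post. The dial runs free from about 0.8 up.
- well_vial_1: loose screw-capped vial standing in a well of the incubator's block, 17 mm across, 52 mm tall; origin at its underside, 62 mm above the bench
- well_vial_2: loose screw-capped vial standing in a well of the incubator's block, 17 mm across, 52 mm tall; origin at its underside, 62 mm above the bench
- well_vial_3: loose screw-capped vial standing in a well of the incubator's block, 17 mm across, 52 mm tall; origin at its underside, 62 mm above the bench
- milk_bottle: loose stoppered milk sample bottle, 74 mm across, 136 mm tall, at the left of the incubator; origin at its underside
- sample_cup: small loose plastic cup, 49 mm across, 64 mm tall, left of the incubator; origin at its underside
- marker_pen: loose pen lying to the right of the incubator, 135 mm long, 16 mm thick; origin at its middle, underside
- funnel: loose glass funnel standing on its rim, 69 mm across, 90 mm tall, right of the incubator; origin at its underside
- tape: loose roll of tape lying flat, 100 mm across, 25 mm high, front left; origin at its underside

How it is judged (in metres and radians):
On the way, in this order (a step that is already met when the one before it is completed fails the run):
1. the lock lever is pushed over to the left and the dial is free (value of joint lock_lever above 1 rad), for 0.1 s.
2. with the lever still free, the dial's index mark is brought to the marker tab's line (horizontal distance between index_mark and marker_line below 0.0035 m and value of joint lock_lever above 0.95 rad), for 0.2 s.
At the end, for the whole second after the job is handed in: The dial's index mark is within 3.5 mm of the marker tab's line (about 4 degrees; the scale's lines stand 15 degrees apart), the lock lever is back against its right stop (angle under 0.12 rad), the dial is still, and the vials stand in their wells (horizontal distance between index_mark and marker_line below 0.0035 m and value of joint lock_lever below 0.12 rad and velocity of joint dial between -0.05 and 0.05 rad/s and distance of each of well_vial_1, well_vial_2, well_vial_3 from where it was at the start of the episode below 0.015 m); the robot touches nothing.
It fails at once if the marker tab was shifted (more than 3 mm) (distance of marker_line from where it was at the start of the episode above 0.003 m).
It fails at once if the dial's bar was taken between the jaws (y of the grasp point in the frame of dial_centre between -0.007 and 0.007 m and x of the grasp point in the frame of dial_centre between -0.045 and 0.045 m and z of the grasp point in the frame of dial_centre below 0.016 m and contact force between the fingers and anything else above 0.5 N).
It fails at once if the lock lever was taken between the jaws (y of the grasp point in the frame of lever_pivot between -0.006 and 0.006 m and x of the grasp point in the frame of lever_pivot between 0.005 and 0.052 m and z of the grasp point in the frame of lever_pivot below 0.032 m and contact force between the fingers and anything else above 0.5 N).
It fails at once if a vial was lifted out of or knocked from its well (moved more than 15 mm) (distance of any of well_vial_1, well_vial_2, well_vial_3 from where it was at the start of the episode above 0.015 m).
It fails at once if something standing on the bench was moved more than 25 mm (distance of any of milk_bottle, sample_cup, marker_pen, funnel, tape from where it was at the start of the episode above 0.025 m).
It also fails if it takes over 72 s, if anything falls off the work surface, if the arm or the gripper's body presses on something with over 40 N, if the wrist force passes 120 N, or if a joint passes its speed limit or range.

## Working session

There is one attempt and no reset: what is moved stays moved. The work goes in short steps, Python scripts to look and compute and a tool call to move; the robot and the scene stay as the last step left them, time stands still between calls to the robot, and variables do not carry over. Pictures are saved under pics/ and viewed, and the job is handed in when it is done.

Besides the shell and the picture viewer there is one more tool, called after "Emit:" by a JSON object that holds its "method" and its "body". arm_command: Moves the arm, as the interface text tells. Its arguments: {"type":"object","properties":{"series":{"type":"array","items":{"type":"object","properties":{"dx":{"type":"number"},"dy":{"type":"number"},"dz":{"type":"number"},"rx":{"type":"number"},"ry":{"type":"number"},"rz":{"type":"number"},"claw":{"type":"number"}}}},"force":{"type":"number"}},"required":["series"]}

```bash
mkdir -p pics; ls; python3 - <<'E'
from cell import ctrl
import cv2,numpy as np
o=ctrl.get_obs();print(o)
for n in("scene","top","wrist"):
    c=ctrl.capture(n);cv2.imwrite(f"pics/{n}0.png",c["img"]);np.savez(f"pics/{n}0.npz",**c)
    print(n,c["fx"],c["fy"],c["cx"],c["cy"],c["k1"],c["R"].round(3).tolist(),c["t"])
E
```

```text
pics
{'time_s': 0.0, 'qpos': array([ 1.11927508e+00,  9.18282101e-02,  1.23185779e+00, -1.48085030e-05,
        1.81979346e+00, -5.67194967e-02]), 'qd': array([-5.00545773e-04,  5.74471213e-05, -2.80296472e-03, -1.96230378e-03,
        3.14671002e-04,  1.87745157e-04]), 'tau': array([ 4.34958756e-04, -4.46445000e+01, -4.06447649e+01,  6.99001621e-02,
        2.89783574e-02, -1.29513678e-04]), 'ee_pos': array([230.66498087, 553.5742564 , 221.54109633]), 'ee_rot': array([-0.69272701,  0.69402089, -0.13884272,  0.13851714]), 'force': array([0.67387685, 0.75600905, 0.4507451 ]), 'moment': array([-0.02280528,  0.00442901,  0.02890948]), 'width': 87.45560636479276}
scene 523.0344850804291 523.0344850804291 282.24037549414015 212.34095501988523 -0.01554992563150029 [[0.831, -0.557, 0.004], [-0.308, -0.465, -0.83], [0.464, 0.688, -0.558]] [-441.96962177  262.41830446 1024.12634234]
top 417.07001747582353 417.07001747582353 276.5967225641294 214.53462200074256 -0.03164722656495752 [[-0.013, -1.0, -0.01], [-0.997, 0.014, -0.08], [0.08, 0.009, -0.997]] [  68.94608847  541.97760959 1150.87936306]
wrist 358.35058043353047 358.35058043353047 276.42426495418914 210.13253412002334 -0.07880481099741952 [[0.386, 0.923, -0.002], [0.888, -0.371, 0.271], [0.249, -0.106, -0.963]] [-598.66169132  -31.97229969  390.06084854]
```

View pics/top0.png

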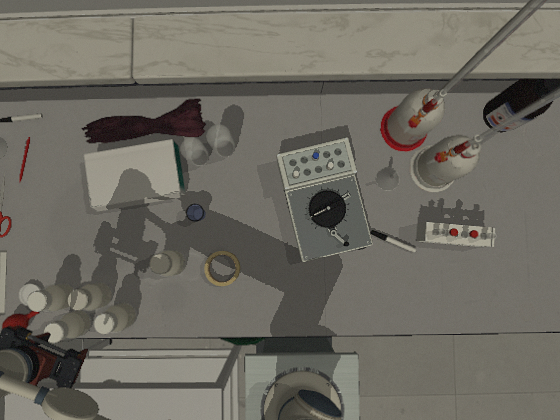

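View pics/scene0.png

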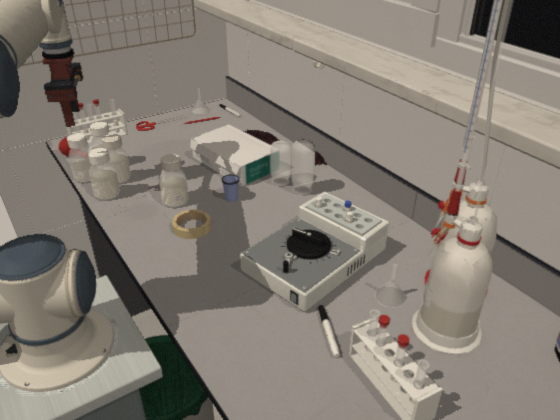

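```bash
python3 - <<'E'
import cv2
i=cv2.imread("pics/top0.png");
c=i[100:330,180:400];cv2.imwrite("pics/topz.png",cv2.resize(c,None,fx=2.6,fy=2.6,interpolation=cv2.INTER_CUBIC))
E
```

```text
(no output)
```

View pics/topz.png

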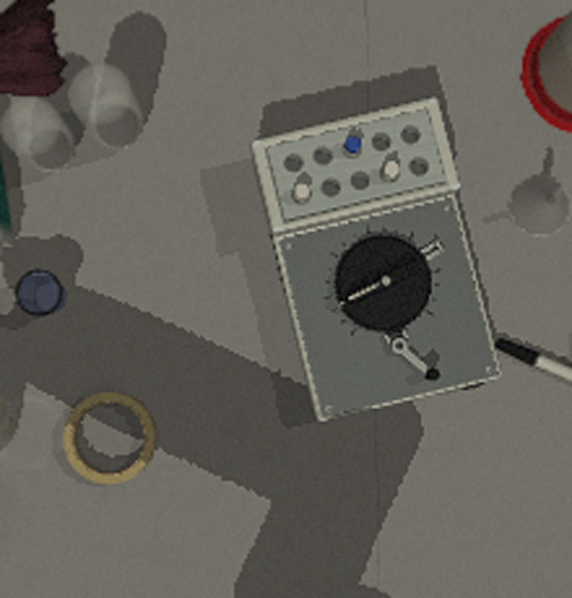

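The top view shows the dial centred near zoom px (384,282), with its index line pointing left-front to (343,301). The marker tab is at (432,246), the lever pivot at (400,344) and the post at (432,374), to the front right. Next I cast rays to get positions.

```bash
cat > h.py <<'E'
import numpy as np,cv2
from scipy.spatial.transform import Rotation as Rn
def ray(c,u,v):
    K=np.array([[c["fx"],0,c["cx"]],[0,c["fy"],c["cy"]],[0,0,1.]])
    p=cv2.undistortPoints(np.array([[[u,v]]],float),K,np.array([float(c["k1"]),0,0,0]))[0,0]
    R=np.array(c["R"]);o=-R.T@np.array(c["t"]);d=R.T@np.array([p[0],p[1],1]);return o,d
def onz(c,u,v,z):
    o,d=ray(c,u,v);return o+d*(z-o[2])/d[2]
def proj(c,X):
    R=np.array(c["R"]);q=R@np.array(X,float)+np.array(c["t"]);s=q[:2]/q[2];s=s*(1+float(c["k1"])*(s@s));return np.array([c["fx"]*s[0]+c["cx"],c["fy"]*s[1]+c["cy"]])
def look(name,tag):
    from cell import ctrl
    c=ctrl.capture(name);cv2.imwrite(f"pics/{tag}.png",c["img"]);np.savez(f"pics/{tag}.npz",**c);return c
def toolR(o):
    q=o["ee_rot"];return Rn.from_quat([q[1],q[2],q[3],q[0]]).as_matrix()
def cmd(o,goal):
    "tool-frame shift in shares of 0.3 m"
    return (toolR(o).T@(np.array(goal)-o["ee_pos"])/300).round(4)
E
python3 - <<'E'
from h import *
c=np.load("pics/top0.npz");f=lambda x,y,z:onz(c,180+x/2.6,100+y/2.6,z).round(1)
for n,x,y,z in[("FL",320,419,60),("FR",498,377,60),("deckBL",275,237,60),("deckBR",459,190,60),("dial c top",386,281,94),("idx end",343,301,66),("marker out",441,241,69),("marker in",424,254,66),("pivot",400,344,73),("post top",433,373,90),("BL",255,143,92),("BR",436,99,92)]:
    print(n,f(x,y,z),c["range_z"][int(100+y/2.6),int(180+x/2.6)])
o=dict(np.load("pics/top0.npz"))
from cell import ctrl
print(toolR(ctrl.get_obs()).round(2))
E
```

```text
FL [412.7  -8.5  60. ] 1127.9647
FR [ 453.6 -194.3   60. ] 1134.965
deckBL [603.6  35.3  60. ] 1146.0743
deckBR [ 650.7 -159.4   60. ] 1202.5955
dial c top [552.3 -76.2  94. ] 1101.1317
idx end [534.7 -34.3  66. ] 1123.8574
marker out [ 595.7 -137.4   69. ] 1139.8916
marker in [ 582.7 -119.7   66. ] 1134.4067
pivot [488.9 -91.6  73. ] 1114.0391
post top [ 458.5 -122.1   90. ] 1100.7524
BL [697.   54.9  92. ] 1116.6342
BR [ 740.4 -132.5   92. ] 1119.8242
[[ 0.92 -0.    0.38]
 [-0.38 -0.    0.92]
 [-0.   -1.   -0.  ]]
```

View pics/wrist0.png

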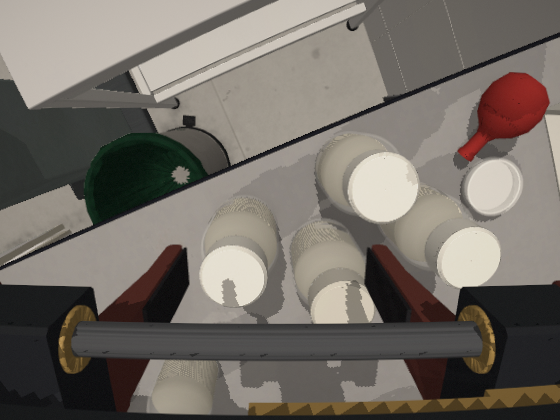

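Emit:
{"method": "arm_command", "body": {"series": [{"dx": 0.11,"dz": -0.115,"claw": 1},{"dx": 0.11,"dz": -0.115,"claw": 1},{"dx": 0.11,"dz": -0.115,"claw": 1},{"dx": 0.11,"dz": -0.115,"claw": 1},{"dx": 0.11,"dz": -0.115,"claw": 1}], "force": 20}}

```text
$.series[0]: bad value
```

Emit:
{"method": "arm_command", "body": {"series": [{"dx": 0.11,"dz": -0.115,"claw": 1},{"dx": 0.11,"dz": -0.115,"claw": 1},{"dx": 0.11,"dz": -0.115,"claw": 1},{"dx": 0.11,"dz": -0.115,"claw": 1},{"dx": 0.11,"dz": -0.115,"claw": 1}]}}

```text
$.series[0]: bad value
```

```bash
python3 - <<'E'
from h import *
from cell import ctrl
o=ctrl.get_obs();print(o["time_s"],o["ee_pos"],o["qpos"].round(2),toolR(o).round(2).tolist(),o["width"])
c=look("wrist","w1");R=c["R"];p=-R.T@c["t"];print("cam in tool",toolR(o).T@(p-o["ee_pos"]),"axis",toolR(o).T@R[2])
print(cmd(o,[480,-90,230]))
E
```

```text
0.15 [230.68602791 553.65174912 221.77024312] [ 1.12  0.09  1.23  0.    1.82 -0.06] [[0.92, -0.0, 0.38], [-0.38, -0.0, 0.92], [-0.0, -1.0, -0.0]] 87.95560881072551
cam in tool [ -74.01664121 -161.31727203   -0.49432747] axis [ 2.70644142e-01  9.62679255e-01 -6.32560398e-04]
[ 1.5923 -0.0251 -1.6609]
```

View pics/w1.png

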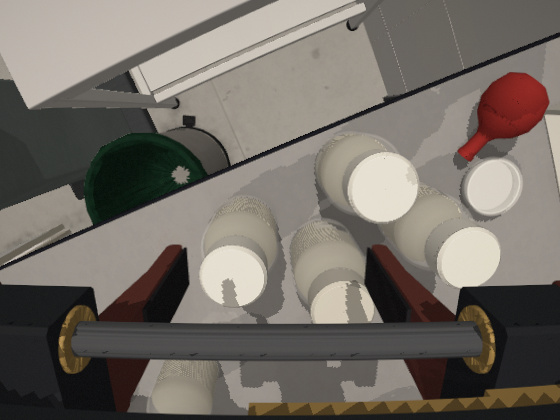

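Emit:
{"method": "arm_command", "body": {"series": [{"dx": 0.11,"dy": 0,"dz": -0.115,"rx": 0,"ry": 0,"rz": 0,"claw": 1},{"dx": 0.11,"dy": 0,"dz": -0.115,"rx": 0,"ry": 0,"rz": 0,"claw": 1},{"dx": 0.11,"dy": 0,"dz": -0.115,"rx": 0,"ry": 0,"rz": 0,"claw": 1},{"dx": 0.11,"dy": 0,"dz": -0.115,"rx": 0,"ry": 0,"rz": 0,"claw": 1},{"dx": 0.11,"dy": 0,"dz": -0.115,"rx": 0,"ry": 0,"rz": 0,"claw": 1}], "force": 20}}

```text
time_s: 0.7
ee_pos: [316.9, 329.4, 222.4]
ee_rot: [-0.693, 0.693, -0.138, 0.139]
force: [0.6, -0.1, -0.1]
width: 51.1
```

Emit:
{"method": "arm_command", "body": {"series": [{"dx": 0.112,"dy": 0,"dz": -0.105,"rx": 0,"ry": 0,"rz": 0,"claw": 1},{"dx": 0.112,"dy": 0,"dz": -0.105,"rx": 0,"ry": 0,"rz": 0,"claw": 1},{"dx": 0.112,"dy": 0,"dz": -0.105,"rx": 0,"ry": 0,"rz": 0,"claw": 1},{"dx": 0.112,"dy": 0,"dz": -0.105,"rx": 0,"ry": 0,"rz": 0,"claw": 1},{"dx": 0.112,"dy": 0,"dz": -0.105,"rx": 0,"ry": 0,"rz": 0,"claw": 1}]}}

```text
time_s: 1.2
ee_pos: [411.5, 119.4, 222.7]
ee_rot: [0.693, -0.693, 0.138, -0.139]
force: [1.3, 0.8, 0.0]
width: 11.0
```

Emit:
{"method": "arm_command", "body": {"series": [{"dx": 0.112,"dy": 0,"dz": -0.105,"rx": 0,"ry": 0,"rz": 0,"claw": 1},{"dx": 0.112,"dy": 0,"dz": -0.105,"rx": 0,"ry": 0,"rz": 0,"claw": 1},{"dx": 0.112,"dy": 0,"dz": -0.105,"rx": 0,"ry": 0,"rz": 0,"claw": 1},{"dx": 0.112,"dy": 0,"dz": -0.105,"rx": 0,"ry": 0,"rz": 0,"claw": 1},{"dx": 0,"dy": 0,"dz": 0,"rx": 0,"ry": 0,"rz": 0,"claw": 1}]}}

```text
time_s: 1.7
ee_pos: [487.6, -51.2, 221.3]
ee_rot: [-0.692, 0.694, -0.141, 0.14]
force: [-0.5, 0.9, -0.3]
width: 0.3
```

```bash
python3 - <<'E'
from h import *
from cell import ctrl
o=ctrl.get_obs();print(o["time_s"],o["ee_pos"],o["qpos"].round(2),toolR(o).round(3).tolist(),o["width"],o["force"])
c=look("wrist","w2");look("top","t2")
E
```

```text
1.7 [487.5617994  -51.21836967 221.2852338 ] [-0.17 -0.2   1.52 -0.    1.83 -1.34] [[0.921, -0.002, 0.39], [-0.39, -0.001, 0.921], [-0.001, -1.0, -0.002]] 0.28611907972430267 [-0.46169376  0.85188418 -0.34223069]
```

View pics/w2.png

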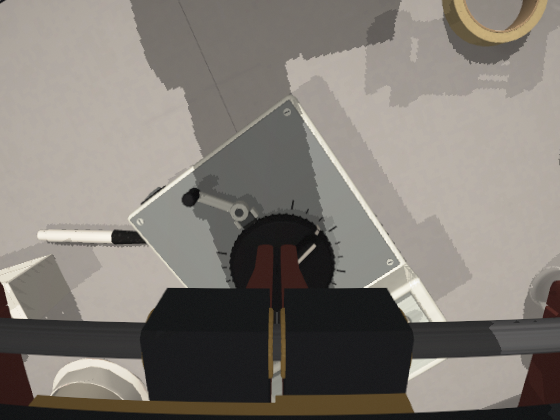

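The wrist picture has the robot side at the top, and the fingers hide the dial at (283,255). I'll move past the dial for a clear view.

Emit:
{"method": "arm_command", "body": {"series": [{"dx": 0.12,"dy": 0,"dz": 0,"rx": 0,"ry": 0,"rz": 0,"claw": 1},{"dx": 0.12,"dy": 0,"dz": 0,"rx": 0,"ry": 0,"rz": 0,"claw": 1},{"dx": 0.12,"dy": 0,"dz": 0,"rx": 0,"ry": 0,"rz": 0,"claw": 1},{"dx": 0.08,"dy": 0,"dz": 0,"rx": 0,"ry": 0,"rz": 0,"claw": 1},{"dx": 0,"dy": 0,"dz": 0,"rx": 0,"ry": 0,"rz": 0,"claw": 1}]}}

```text
time_s: 2.3
ee_pos: [609.8, -96.4, 221.0]
ee_rot: [0.694, -0.693, 0.139, -0.137]
force: [-1.9, -0.2, -0.3]
width: 0.4
```

```bash
python3 - <<'E'
from h import *
from cell import ctrl
o=ctrl.get_obs();print(o["time_s"],o["ee_pos"],o["qpos"].round(2))
c=look("wrist","w3")
i=c["img"];cv2.imwrite("pics/w3z.png",cv2.resize(i[20:280,100:440],None,fx=2.3,fy=2.3,interpolation=cv2.INTER_CUBIC))
E
```

```text
2.3 [609.83706981 -96.43258998 221.01062979] [-0.21  0.14  1.18  0.    1.82 -1.39]
```

View pics/w3z.png

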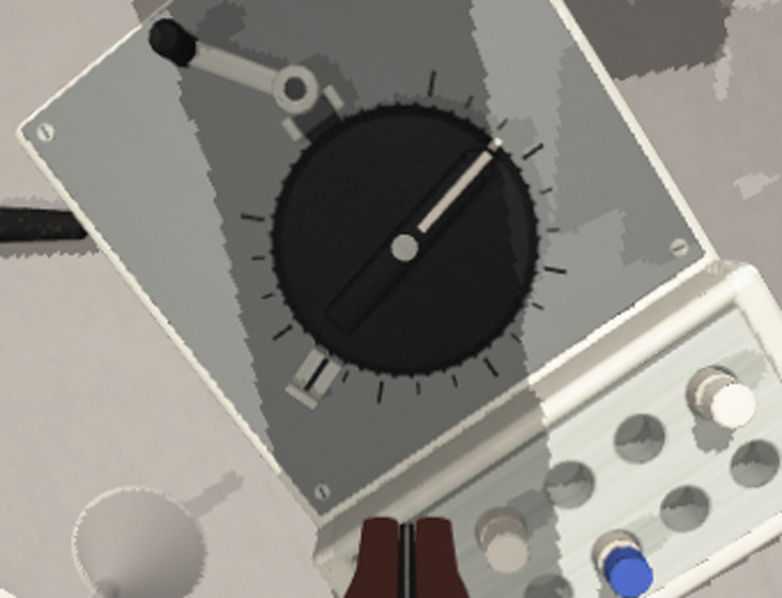

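In the zoomed wrist view the cap on the dial axis is at (405,247), the outer end of the index line at (498,144), and the marker line runs from (327,361) to (309,387). The pivot is at (296,89) and the post top at about (166,35).

```bash
python3 - <<'E'
from h import *
c=np.load("pics/w3.npz");f=lambda x,y,z:onz(c,100+x/2.3,20+y/2.3,z)
P={n:f(x,y,z) for n,x,y,z in[("dial",405,247,94),("idxend",498,144,66),("idxin",422,230,94),("mk_in",327,361,66),("mk_out",309,387,69),("pivot",296,89,75),("post",167,35,90),("deckR",323,492,61),("deckL",680,247,61),("deckFR",44,133,61),("v1",728,403,114),("v2",627,570,114)]}
for n in P:
    d=P[n]-P["dial"];print(n,P[n].round(1),"rel dial r %.1f ang %.1f"%(np.hypot(*d[:2]),np.degrees(np.arctan2(d[1],d[0]))))
d=P["post"]-P["pivot"];print(np.hypot(*d[:2]),np.degrees(np.arctan2(d[1],d[0])))
d=P["deckFR"]-P["deckR"];print(np.degrees(np.arctan2(-d[1],-d[0])))
# rim circle centre from dark mask at skirt top z74
E
```

```text
dial [553.2 -73.9  94. ] rel dial r 0.0 ang 0.0
idxend [533.  -28.6  66. ] rel dial r 49.6 ang 114.0
idxin [550.2 -66.3  94. ] rel dial r 8.1 ang 111.9
mk_in [ 582.8 -119.1   66. ] rel dial r 54.1 ang -56.8
mk_out [ 589.  -129.3   69. ] rel dial r 66.0 ang -57.1
pivot [488.5 -88.5  75. ] rel dial r 66.3 ang -167.3
post [ 458.3 -120.    90. ] rel dial r 105.5 ang -154.1
deckR [ 632.8 -143.8   61. ] rel dial r 106.0 ang -41.3
deckL [594.7  23.6  61. ] rel dial r 105.9 ang 67.0
deckFR [ 462.1 -183.3   61. ] rel dial r 142.3 ang -129.8
v1 [641.5   7.8 114. ] rel dial r 120.2 ang 42.8
v2 [686.4 -43.5 114. ] rel dial r 136.6 ang 12.8
43.67239701137789 -133.80831343208118
13.017187029719667
```

```bash
cat >> h.py <<'E'
D=np.array([552.7,-75.3]);PV=np.array([488.7,-89.5])
u=lambda a:np.array([np.cos(np.radians(a)),np.sin(np.radians(a))])
def path(o,pts):
    T=toolR(o);p=np.array(o["ee_pos"])
    for q in pts:
        q=np.array(q,float);s=T.T@(q-p)/300;print(q.round(1),"dx %.4f dy %.4f dz %.4f  |%.0f mm|"%(*s,300*np.linalg.norm(s)));p=q
E
python3 - <<'E'
from h import *
from cell import ctrl
o=ctrl.get_obs()
def L(th,d): a=-134-np.degrees(th);return PV+44*u(a)+d*u(a+90)
path(o,[[*L(0,31),221],[*L(0,31),75],[*L(0,21),75]]+[[*L(t,20),75] for t in(.3,.6,.9,1.1,1.2,1.25)])
E
```

```text
[ 480.4 -142.7  221. ] dx -0.3356 dy 0.0032 dz -0.3076  |137 mm|
[ 480.4 -142.7   75. ] dx 0.0010 dy 0.4867 dz -0.0000  |146 mm|
[ 473.2 -135.7   75. ] dx -0.0310 dy 0.0001 dz 0.0122  |10 mm|
[ 459.8 -128.2   75. ] dx -0.0510 dy 0.0001 dz 0.0059  |15 mm|
[ 449.6 -118.    75. ] dx -0.0444 dy 0.0001 dz 0.0187  |14 mm|
[ 443.  -105.1   75. ] dx -0.0369 dy 0.0001 dz 0.0310  |14 mm|
[440.8 -95.7  75. ] dx -0.0188 dy 0.0000 dz 0.0261  |10 mm|
[440.4 -90.9  75. ] dx -0.0073 dy 0.0000 dz 0.0143  |5 mm|
[440.4 -88.5  75. ] dx -0.0031 dy 0.0000 dz 0.0074  |2 mm|
```

Emit:
{"method": "arm_command", "body": {"series": [{"dx": -0.112,"dy": 0,"dz": -0.1025,"rx": 0,"ry": 0,"rz": 0,"claw": 1},{"dx": -0.112,"dy": 0,"dz": -0.1025,"rx": 0,"ry": 0,"rz": 0,"claw": 1},{"dx": -0.112,"dy": 0,"dz": -0.1025,"rx": 0,"ry": 0,"rz": 0,"claw": 1},{"dx": 0,"dy": 0.12,"dz": 0,"rx": 0,"ry": 0,"rz": 0,"claw": 1},{"dx": 0,"dy": 0.12,"dz": 0,"rx": 0,"ry": 0,"rz": 0,"claw": 1}]}}

```text
time_s: 2.85
ee_pos: [479.4, -143.2, 152.7]
ee_rot: [-0.693, 0.694, -0.136, 0.141]
force: [-0.0, -0.2, -0.4]
width: 0.6
```

Emit:
{"method": "arm_command", "body": {"series": [{"dx": 0,"dy": 0.12,"dz": 0,"rx": 0,"ry": 0,"rz": 0,"claw": 1},{"dx": 0,"dy": 0.08,"dz": 0,"rx": 0,"ry": 0,"rz": 0,"claw": 1},{"dx": 0,"dy": 0.03,"dz": 0,"rx": 0,"ry": 0,"rz": 0,"claw": 1},{"dx": 0,"dy": 0,"dz": 0,"rx": 0,"ry": 0,"rz": 0,"claw": 1}]}}

```text
time_s: 3.25
ee_pos: [479.1, -142.7, 81.1]
ee_rot: [0.694, -0.693, 0.139, -0.138]
force: [0.2, -0.9, 0.1]
width: 0.4
```

```bash
python3 - <<'E'
from h import *
from cell import ctrl
o=ctrl.get_obs();print(o["time_s"],o["ee_pos"],o["force"])
c=look("wrist","w4");look("top","t4")
def L(th,d): a=-134-np.degrees(th);return PV+44*u(a)+d*u(a+90)
path(o,[[*L(0,21),75]])
t=cv2.imread("pics/t4.png")[180:280,280:400];w=c["img"]
cv2.imwrite("pics/m4.png",np.hstack([cv2.resize(t,(504,420)),w[:,120:400]]))
E
```

```text
3.25 [ 479.13437295 -142.71265014   81.09850854] [ 0.19515978 -0.9165853   0.104526  ]
[ 473.2 -135.7   75. ] dx -0.0270 dy 0.0204 dz 0.0139  |11 mm|
```

View pics/m4.png

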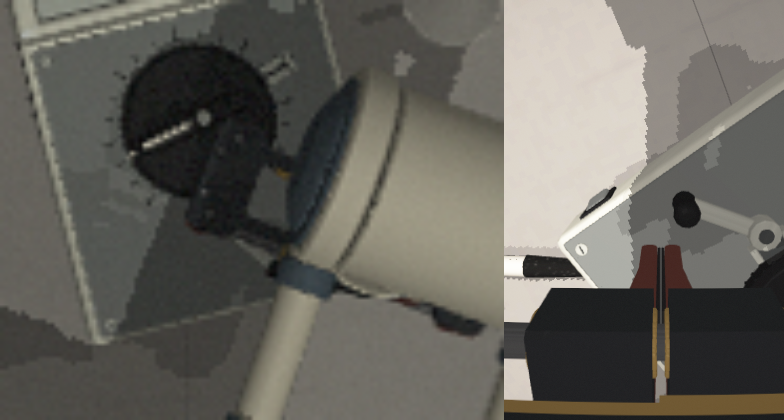

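The fingers are beside the post and clear of it, on the right-back side, so I push the lever now.

Emit:
{"method": "arm_command", "body": {"series": [{"dx": 0,"dy": 0.02,"dz": 0,"rx": 0,"ry": 0,"rz": 0,"claw": 1},{"dx": -0.027,"dy": 0,"dz": 0.014,"rx": 0,"ry": 0,"rz": 0,"claw": 1},{"dx": -0.051,"dy": 0,"dz": 0.006,"rx": 0,"ry": 0,"rz": 0,"claw": 1},{"dx": -0.022,"dy": 0,"dz": 0.01,"rx": 0,"ry": 0,"rz": 0,"claw": 1},{"dx": -0.022,"dy": 0,"dz": 0.009,"rx": 0,"ry": 0,"rz": 0,"claw": 1}]}}

```text
time_s: 3.85
ee_pos: [450.9, -119.1, 76.3]
ee_rot: [-0.693, 0.694, -0.138, 0.139]
force: [0.6, -2.1, 0.4]
width: 0.6
```

Emit:
{"method": "arm_command", "body": {"series": [{"dx": -0.019,"dy": 0,"dz": 0.015,"rx": 0,"ry": 0,"rz": 0,"claw": 1},{"dx": -0.018,"dy": 0,"dz": 0.016,"rx": 0,"ry": 0,"rz": 0,"claw": 1},{"dx": -0.01,"dy": 0,"dz": 0.013,"rx": 0,"ry": 0,"rz": 0,"claw": 1},{"dx": -0.009,"dy": 0,"dz": 0.013,"rx": 0,"ry": 0,"rz": 0,"claw": 1},{"dx": 0,"dy": 0,"dz": 0,"rx": 0,"ry": 0,"rz": 0,"claw": 1}]}}

```text
time_s: 4.35
ee_pos: [441.8, -96.2, 75.6]
ee_rot: [0.694, -0.693, 0.139, -0.138]
force: [-0.2, -1.2, 1.0]
width: 0.7
```

```bash
python3 - <<'E'
from h import *
from cell import ctrl
o=ctrl.get_obs();print(o["time_s"],o["ee_pos"],o["force"])
c=look("wrist","w5")
cv2.imwrite("pics/w5z.png",cv2.resize(c["img"][60:300,100:440],None,fx=2.3,fy=2.3))
E
```

```text
4.35 [441.78597733 -96.16480837  75.57185388] [-0.24040184 -1.19559903  0.96548448]
```

View pics/w5z.png

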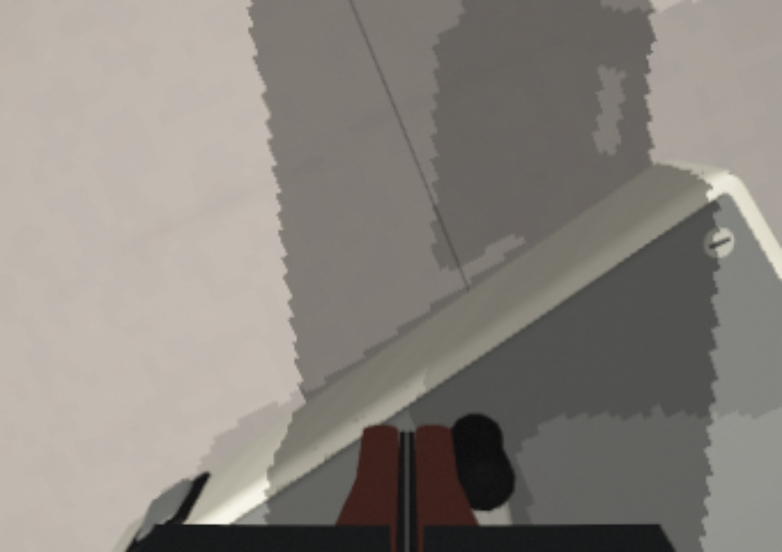

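The post, at zoomed px (478,435), is against the finger's left side and close to the stop. I keep pushing until the force rises.

Emit:
{"method": "arm_command", "body": {"series": [{"dx": -0.004,"dy": 0,"dz": 0.012,"rx": 0,"ry": 0,"rz": 0,"claw": 1},{"dx": 0,"dy": 0,"dz": 0.012,"rx": 0,"ry": 0,"rz": 0,"claw": 1},{"dx": 0,"dy": 0,"dz": 0,"rx": 0,"ry": 0,"rz": 0,"claw": 1}]}}

```text
time_s: 4.7
ee_pos: [443.3, -89.3, 75.3]
ee_rot: [0.693, -0.693, 0.139, -0.138]
force: [-1.9, -1.2, -0.8]
width: 0.5
```

Emit:
{"method": "arm_command", "body": {"series": [{"dx": 0.003,"dy": 0,"dz": 0.012,"rx": 0,"ry": 0,"rz": 0,"claw": 1},{"dx": 0,"dy": 0,"dz": 0,"rx": 0,"ry": 0,"rz": 0,"claw": 1}]}}

```text
time_s: 4.9
ee_pos: [444.7, -87.6, 75.3]
ee_rot: [-0.692, 0.694, -0.14, 0.138]
force: [-7.8, -5.1, 2.0]
width: 0.2
```

Emit:
{"method": "arm_command", "body": {"series": [{"dx": 0,"dy": 0,"dz": 0.01,"rx": 0,"ry": 0,"rz": 0,"claw": 1},{"dx": 0,"dy": 0,"dz": 0,"rx": 0,"ry": 0,"rz": 0,"claw": 1}]}}

```text
time_s: 5.1
ee_pos: [444.8, -87.1, 75.3]
ee_rot: [-0.69, 0.696, -0.141, 0.138]
force: [-10.6, -13.7, 2.9]
width: 0.3
```

```bash
python3 - <<'E'
from h import *
from cell import ctrl
o=ctrl.get_obs();print(o["time_s"],o["ee_pos"],o["force"])
E
```

```text
5.1 [444.8407419  -87.1281722   75.30717609] [-10.59308284 -13.72372655   2.89433693]
```

The lever is against its left stop: the force rose to 17 N with no further travel. I back off, lift and work out the dial path.

Emit:
{"method": "arm_command", "body": {"series": [{"dx": 0,"dy": 0,"dz": -0.05,"rx": 0,"ry": 0,"rz": 0,"claw": 1},{"dx": 0,"dy": -0.1,"dz": 0,"rx": 0,"ry": 0,"rz": 0,"claw": 1},{"dx": 0,"dy": -0.12,"dz": 0,"rx": 0,"ry": 0,"rz": 0,"claw": 1},{"dx": 0.1,"dy": 0,"dz": 0.05,"rx": 0,"ry": 0,"rz": 0,"claw": 1},{"dx": 0.1,"dy": 0,"dz": 0.05,"rx": 0,"ry": 0,"rz": 0,"claw": 1}]}}

```text
time_s: 5.6
ee_pos: [510.4, -93.0, 144.1]
ee_rot: [0.694, -0.693, 0.137, -0.141]
force: [-0.0, -0.9, 0.0]
width: 0.2
```

```bash
python3 - <<'E'
from h import *
from cell import ctrl
o=ctrl.get_obs();print(o["time_s"],o["ee_pos"],o["force"])
c=look("wrist","w6")
cv2.imwrite("pics/w6z.png",cv2.resize(c["img"][0:300,100:440],None,fx=2,fy=2))
T=toolR(o);X=T[:2,0];Z=T[:2,2]
def F(ph,gap=0,hx=10,hz=10):
    n=u(ph+90);a=u(ph)
    h=hx*abs(n@X)+hz*abs(n@Z)
    cor=-(np.clip((n@X)*5,-1,1)*hx*X+np.clip((n@Z)*5,-1,1)*hz*Z)   # contact corner
    r=26-0.8*(cor@a)
    return D+r*a+(6.5+h+gap)*n
s=F(-67,9)
pts=[[*s,o["ee_pos"][2]],[*s,79],[*F(-67,1),79]]+[[*F(p,0),79] for p in np.arange(-79,-236,-12)]
path(o,pts)
E
```

```text
5.6 [510.35318297 -92.9779706  144.14426786] [-0.03378531 -0.90896983  0.04252574]
[590.2 -87.8 144.1] dx 0.2389 dy 0.0015 dz 0.1185  |80 mm|
[590.2 -87.8  79. ] dx -0.0012 dy 0.2171 dz -0.0005  |65 mm|
[582.8 -90.9  79. ] dx -0.0186 dy -0.0001 dz -0.0191  |8 mm|
[577.2 -94.7  79. ] dx -0.0123 dy -0.0001 dz -0.0191  |7 mm|
[571.8 -97.2  79. ] dx -0.0136 dy -0.0001 dz -0.0143  |6 mm|
[565.6 -99.6  79. ] dx -0.0160 dy -0.0001 dz -0.0154  |7 mm|
[ 556.5 -107.2   79. ] dx -0.0183 dy -0.0002 dz -0.0352  |12 mm|
[ 548.5 -111.9   79. ] dx -0.0185 dy -0.0002 dz -0.0247  |9 mm|
[ 543.4 -109.7   79. ] dx -0.0184 dy -0.0001 dz 0.0001  |6 mm|
[ 538.8 -106.5   79. ] dx -0.0184 dy -0.0001 dz 0.0040  |6 mm|
[ 534.9 -102.3   79. ] dx -0.0175 dy -0.0001 dz 0.0080  |6 mm|
[531.9 -97.2  79. ] dx -0.0156 dy -0.0001 dz 0.0118  |6 mm|
[530.1 -91.5  79. ] dx -0.0129 dy -0.0000 dz 0.0152  |6 mm|
[524.5 -83.7  79. ] dx -0.0274 dy -0.0001 dz 0.0168  |10 mm|
[517.3 -74.8  79. ] dx -0.0334 dy -0.0001 dz 0.0180  |11 mm|
[517.  -68.5  79. ] dx -0.0089 dy -0.0000 dz 0.0192  |6 mm|
[519.7 -63.6  79. ] dx 0.0020 dy 0.0000 dz 0.0185  |6 mm|
```

View pics/w6z.png

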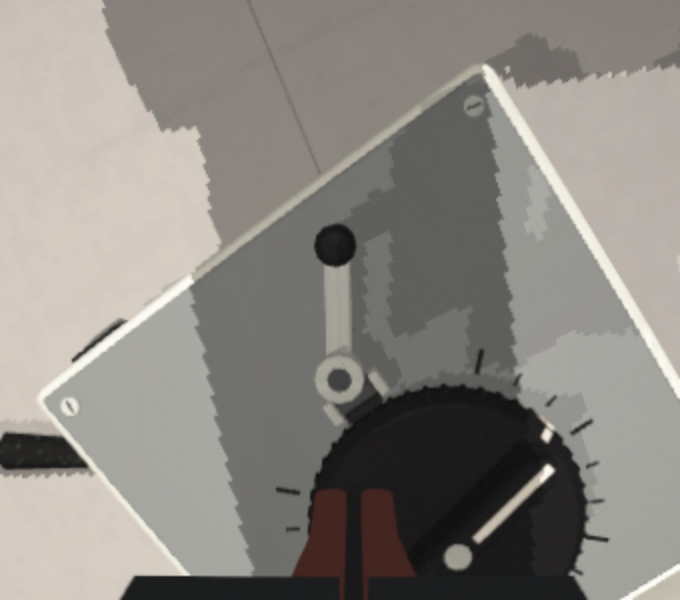

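The lever now points front-left, with the pivot at (338,380) and the post at (335,245). Next I go to the back side of the bar's tail.

Emit:
{"method": "arm_command", "body": {"series": [{"dx": 0.12,"dy": 0,"dz": 0.06,"rx": 0,"ry": 0,"rz": 0,"claw": 1},{"dx": 0.12,"dy": 0,"dz": 0.06,"rx": 0,"ry": 0,"rz": 0,"claw": 1},{"dx": 0,"dy": 0.1,"dz": 0,"rx": 0,"ry": 0,"rz": 0,"claw": 1},{"dx": 0,"dy": 0,"dz": 0,"rx": 0,"ry": 0,"rz": 0,"claw": 1}]}}

```text
time_s: 6.05
ee_pos: [587.2, -86.5, 106.1]
ee_rot: [0.694, -0.693, 0.141, -0.135]
force: [-0.6, -1.1, -1.0]
width: 0.3
```

```bash
python3 - <<'E'
from h import *
from cell import ctrl
o=ctrl.get_obs();print(o["time_s"],o["ee_pos"],o["force"])
a=-134-68.75;print("lever free expected post",PV+44*u(a))
c=np.load("pics/w6.npz");P=onz(c,100+335/2,245/2,90);V=onz(c,100+338.5/2,380/2,75);d=(P-V)[:2];print(P,V,np.hypot(*d),np.degrees(np.arctan2(d[1],d[0])))
path(o,[[590.2,-87.8,79]])
c=look("top","t7");cv2.imwrite("pics/t7z.png",cv2.resize(c["img"][130:280,260:400],None,fx=4,fy=4,interpolation=cv2.INTER_CUBIC))
E
```

```text
6.05 [587.1928884  -86.53133878 106.13238975] [-0.56046102 -1.10728168 -1.00401592]
lever free expected post [448.12315725 -72.48471769]
[446.70397402 -72.56814308  90.        ] [487.46638554 -89.04496778  75.        ] 43.96657759437542 157.9906462331761
[590.2 -87.8  79. ] dx 0.0117 dy 0.0903 dz 0.0000  |27 mm|
```

View pics/t7z.png

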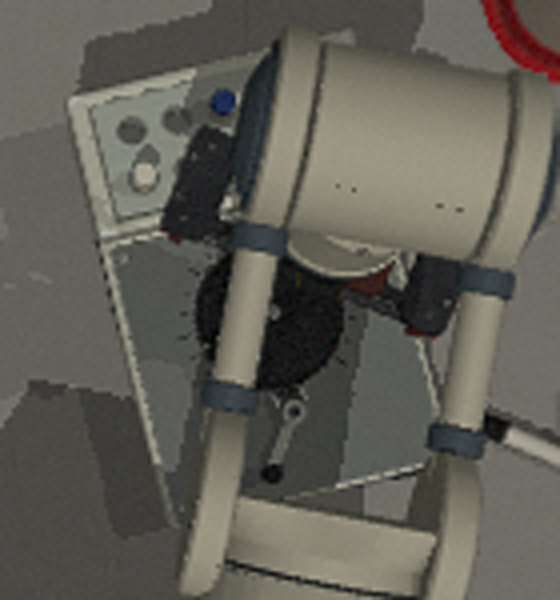

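The lever measures 158° (157° expected), so it is free. I lower beside the bar and start to push.

Emit:
{"method": "arm_command", "body": {"series": [{"dx": 0.012,"dy": 0.06,"dz": 0,"rx": 0,"ry": 0,"rz": 0,"claw": 1},{"dx": 0,"dy": 0.03,"dz": 0,"rx": 0,"ry": 0,"rz": 0,"claw": 1},{"dx": -0.0186,"dy": 0,"dz": -0.019,"rx": 0,"ry": 0,"rz": 0,"claw": 1},{"dx": -0.0123,"dy": 0,"dz": -0.019,"rx": 0,"ry": 0,"rz": 0,"claw": 1},{"dx": 0,"dy": 0,"dz": 0,"rx": 0,"ry": 0,"rz": 0,"claw": 1}]}}

```text
time_s: 6.6
ee_pos: [578.3, -96.6, 86.1]
ee_rot: [-0.693, 0.693, -0.138, 0.14]
force: [0.0, -0.7, -0.6]
width: 0.4
```

```bash
python3 - <<'E'
from h import *
from cell import ctrl
o=ctrl.get_obs();print(o["time_s"],o["ee_pos"],o["force"])
c=look("wrist","w8");cv2.imwrite("pics/w8z.png",cv2.resize(c["img"][0:300,140:460],None,fx=2,fy=2))
E
```

```text
6.6 [578.34882377 -96.62857266  86.12204565] [ 0.03855226 -0.72200049 -0.56498861]
```

View pics/w8z.png

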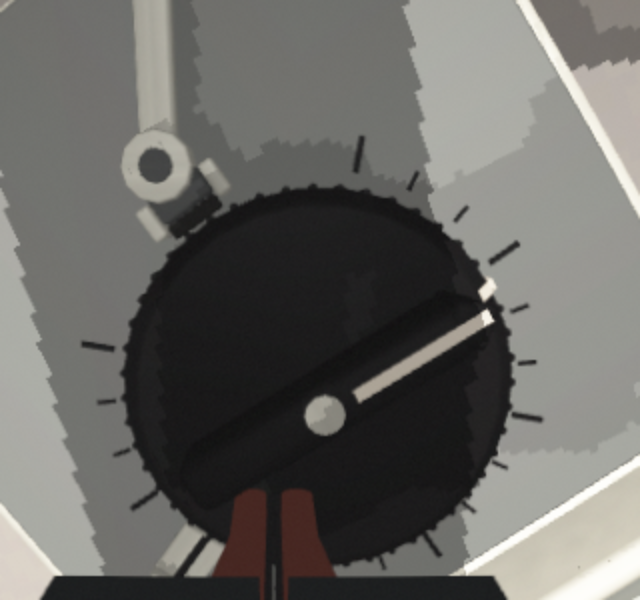

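The finger touches the tail and the dial has already turned about 10°. I continue round, slightly lower.

Emit:
{"method": "arm_command", "body": {"series": [{"dx": -0.0136,"dy": 0.018,"dz": -0.0143,"rx": 0,"ry": 0,"rz": 0,"claw": 1},{"dx": -0.016,"dy": 0,"dz": -0.0154,"rx": 0,"ry": 0,"rz": 0,"claw": 1},{"dx": -0.0183,"dy": 0,"dz": -0.0352,"rx": 0,"ry": 0,"rz": 0,"claw": 1},{"dx": -0.0185,"dy": 0,"dz": -0.0247,"rx": 0,"ry": 0,"rz": 0,"claw": 1},{"dx": 0,"dy": 0,"dz": 0,"rx": 0,"ry": 0,"rz": 0,"claw": 1}]}}

```text
time_s: 7.15
ee_pos: [548.7, -114.3, 79.2]
ee_rot: [-0.693, 0.694, -0.14, 0.139]
force: [0.4, -0.0, 0.4]
width: 0.3
```

```bash
python3 - <<'E'
from h import *
from cell import ctrl
o=ctrl.get_obs();print(o["time_s"],o["ee_pos"],o["force"])
c=look("wrist","w9");cv2.imwrite("pics/w9z.png",cv2.resize(c["img"][0:300,140:460],None,fx=2,fy=2))
path(o,[[548.5,-111.9,80],[543.4,-109.7,80]])
E
```

```text
7.15 [ 548.69331785 -114.30477719   79.17816136] [ 0.37376579 -0.01862296  0.43451048]
[ 548.5 -111.9   80. ] dx -0.0037 dy -0.0027 dz 0.0071  |3 mm|
[ 543.4 -109.7   80. ] dx -0.0185 dy 0.0000 dz 0.0002  |6 mm|
```

View pics/w9z.png

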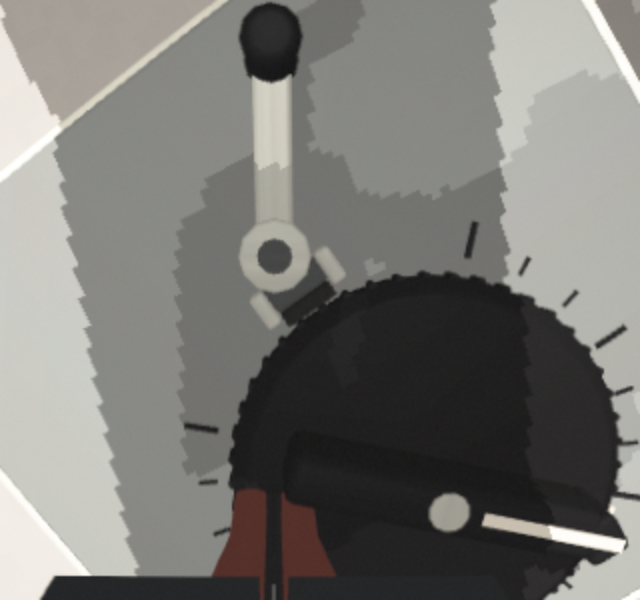

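The bar now lies nearly across the image, with its tail at (300,470) and the finger near the tail end. I'll shift inward as I push on.

Emit:
{"method": "arm_command", "body": {"series": [{"dx": -0.022,"dy": 0,"dz": 0.01,"rx": 0,"ry": 0,"rz": 0,"claw": 1},{"dx": -0.0184,"dy": 0,"dz": 0.006,"rx": 0,"ry": 0,"rz": 0,"claw": 1},{"dx": -0.0175,"dy": 0,"dz": 0.008,"rx": 0,"ry": 0,"rz": 0,"claw": 1},{"dx": -0.0156,"dy": 0,"dz": 0.0118,"rx": 0,"ry": 0,"rz": 0,"claw": 1},{"dx": 0,"dy": 0,"dz": 0,"rx": 0,"ry": 0,"rz": 0,"claw": 1}]}}

```text
time_s: 7.7
ee_pos: [533.5, -93.5, 79.1]
ee_rot: [0.694, -0.693, 0.139, -0.138]
force: [0.1, -0.4, 0.2]
width: 0.4
```

```bash
python3 - <<'E'
from h import *
from cell import ctrl
c=np.load("pics/w9.npz");a=onz(c,140+485/2,520/2,94);b=onz(c,140+622/2,546/2,90);d=b-a;print("prev dial dir",np.degrees(np.arctan2(d[1],d[0])),onz(c,140+449/2,256,94))
o=ctrl.get_obs();print(o["time_s"],o["ee_pos"],o["force"])
c=look("wrist","w10");cv2.imwrite("pics/w10z.png",cv2.resize(c["img"][0:300,140:460],None,fx=2,fy=2))
path(o,[[531.9,-97.2,79],[530.1,-91.5,79]])
E
```

```text
prev dial dir 53.18432112441754 [552.77962792 -74.3173984   94.        ]
7.7 [533.45189613 -93.50423003  79.14070111] [ 0.06600373 -0.41812593  0.21948913]
[531.9 -97.2  79. ] dx -0.0001 dy 0.0005 dz -0.0134  |4 mm|
[530.1 -91.5  79. ] dx -0.0128 dy 0.0000 dz 0.0152  |6 mm|
```

View pics/w10z.png

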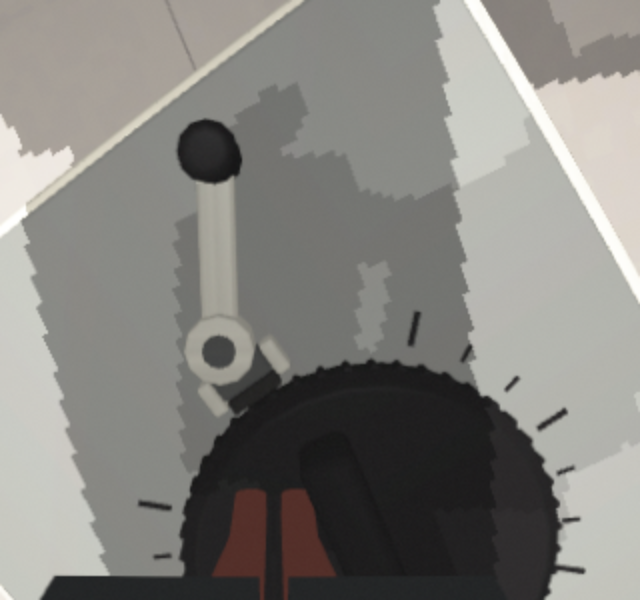

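The bar's tail tip is at (326,440), so the dial points to about 6° in the world and needs about 60° more. I continue.

Emit:
{"method": "arm_command", "body": {"series": [{"dx": -0.0157,"dy": 0,"dz": 0.008,"rx": 0,"ry": 0,"rz": 0,"claw": 1},{"dx": -0.0274,"dy": 0,"dz": 0.0168,"rx": 0,"ry": 0,"rz": 0,"claw": 1},{"dx": -0.02,"dy": 0,"dz": 0.018,"rx": 0,"ry": 0,"rz": 0,"claw": 1},{"dx": 0,"dy": 0,"dz": 0,"rx": 0,"ry": 0,"rz": 0,"claw": 1}]}}

```text
time_s: 8.15
ee_pos: [520.6, -74.5, 79.2]
ee_rot: [0.694, -0.693, 0.139, -0.138]
force: [-1.0, -0.2, 0.5]
width: 0.2
```

```bash
python3 - <<'E'
from h import *
from cell import ctrl
o=ctrl.get_obs();print(o["time_s"],o["ee_pos"],o["force"])
c=look("wrist","w11");cv2.imwrite("pics/w11z.png",cv2.resize(c["img"][0:300,140:460],None,fx=2,fy=2))
c=look("scene","s11");cv2.imwrite("pics/s11z.png",cv2.resize(c["img"][180:320,220:420],None,fx=4,fy=4,interpolation=cv2.INTER_CUBIC))
path(o,[[517,-68.5,79],[519.7,-63.6,79]])
E
```

```text
8.15 [520.55281413 -74.51889819  79.19850466] [-0.98330745 -0.2188757   0.51927166]
[517.  -68.5  79. ] dx -0.0186 dy 0.0007 dz 0.0140  |7 mm|
[519.7 -63.6  79. ] dx 0.0020 dy 0.0000 dz 0.0185  |6 mm|
```

View pics/w11z.png

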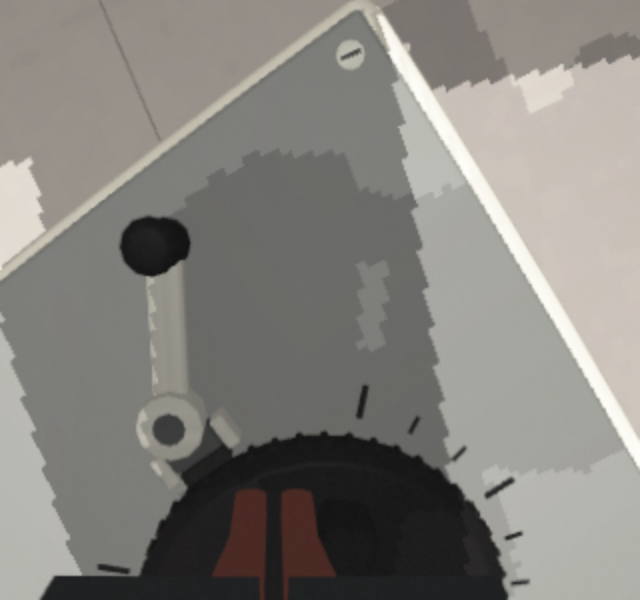

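View pics/s11z.png

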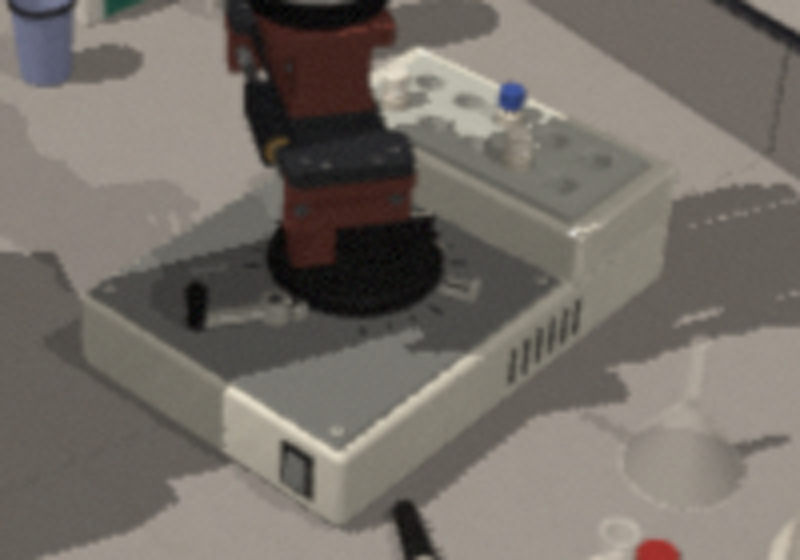

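The tail tip shows at about (350,503) to the right of the fingers. I compute its bearing.

```bash
python3 - <<'E'
from h import *
c=np.load("pics/w11.npz")
for x,y in((350,500),(322,505),(375,510)):
    P=onz(c,140+x/2,y/2,94);d=P[:2]-D;print(P.round(1),np.hypot(*d),np.degrees(np.arctan2(d[1],d[0])))
c=np.load("pics/w10.npz");P=onz(c,140+326/2,437/2,94);d=P[:2]-D;print(np.hypot(*d),np.degrees(np.arctan2(d[1],d[0])))
i=c=np.load("pics/w11.npz")["img"][220:300,260:400];cv2.imwrite("pics/w11c.png",cv2.convertScaleAbs(cv2.resize(i,None,fx=5,fy=5),alpha=3))
E
```

```text
[513.3 -53.8  94. ] 44.830076382716 151.40361264077902
[512.1 -60.   94. ] 43.44180478219036 159.31293232837487
[517.7 -49.6  94. ] 43.43258811952557 143.70090363840288
42.06521112052924 176.0680056773805
```

View pics/w11c.png

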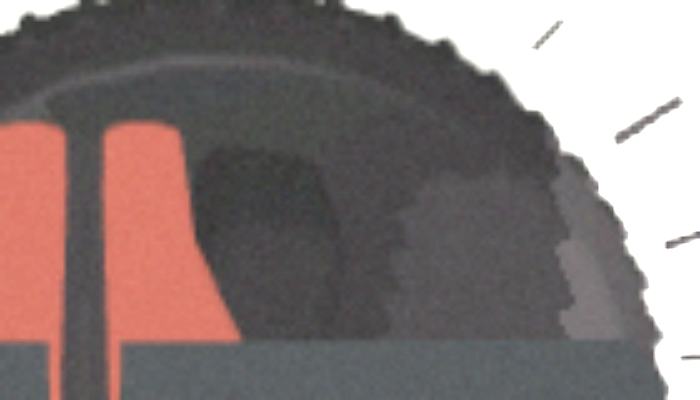

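About 28° remain. I push part of it, then back off and lift to measure properly.

Emit:
{"method": "arm_command", "body": {"series": [{"dx": -0.012,"dy": 0,"dz": 0.014,"rx": 0,"ry": 0,"rz": 0,"claw": 1},{"dx": 0,"dy": 0,"dz": 0,"rx": 0,"ry": 0,"rz": 0,"claw": 1},{"dx": -0.01,"dy": 0,"dz": -0.03,"rx": 0,"ry": 0,"rz": 0,"claw": 1},{"dx": 0,"dy": -0.12,"dz": 0,"rx": 0,"ry": 0,"rz": 0,"claw": 1},{"dx": 0.05,"dy": -0.14,"dz": 0,"rx": 0,"ry": 0,"rz": 0,"claw": 1}]}}

```text
time_s: 8.75
ee_pos: [525.0, -82.9, 156.0]
ee_rot: [0.694, -0.693, 0.14, -0.137]
force: [0.4, -0.2, 1.0]
width: 0.4
```

Emit:
{"method": "arm_command", "body": {"series": [{"dx": 0.1,"dy": -0.1,"dz": 0,"rx": 0,"ry": 0,"rz": 0,"claw": 1},{"dx": 0.14,"dy": -0.05,"dz": 0,"rx": 0,"ry": 0,"rz": 0,"claw": 1},{"dx": 0.12,"dy": 0,"dz": 0,"rx": 0,"ry": 0,"rz": 0,"claw": 1},{"dx": 0,"dy": 0,"dz": 0,"rx": 0,"ry": 0,"rz": 0,"claw": 1}]}}

```text
time_s: 9.15
ee_pos: [628.9, -126.5, 198.9]
ee_rot: [0.694, -0.693, 0.14, -0.138]
force: [-0.2, -0.2, -0.9]
width: 0.8
```

```bash
python3 - <<'E'
from h import *
from cell import ctrl
o=ctrl.get_obs();print(o["time_s"],o["ee_pos"],o["force"])
c=look("wrist","w12")
i=c["img"];cv2.imwrite("pics/w12z.png",cv2.resize(i[20:280,100:440],None,fx=2.3,fy=2.3,interpolation=cv2.INTER_CUBIC))
E
```

```text
9.15 [ 628.8824828  -126.52854033  198.93914044] [-0.15094406 -0.24252782 -0.94017101]
```

View pics/w12z.png

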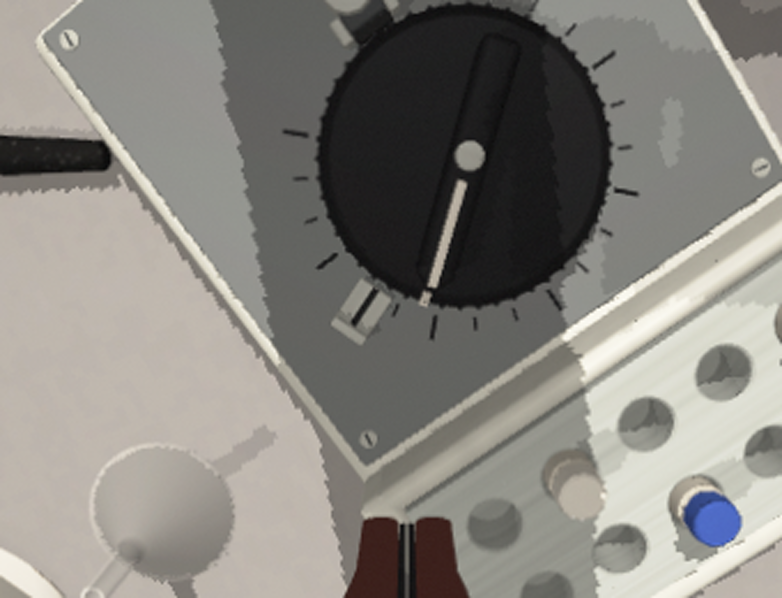

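The index line's outer end is at (425,299) and the marker line's inner end at (377,291), so the dial is still short.

```bash
python3 - <<'E'
from h import *
c=np.load("pics/w12.npz");f=lambda x,y,z:onz(c,100+x/2.3,20+y/2.3,z)[:2]
an=lambda d:np.degrees(np.arctan2(d[1],d[0])).round(1)
ax=f(469,156,94);cap=ax
ie=f(425,299,66);ii=f(462,184,94);ip=f(434,286,90);mi=f(377,291,66);mo=f(357,322,69);rim=(f(319,155,74)+f(610,155,74))/2
tail=f(502,40,94)
print("axis",ax,"rimx",rim,"idx",ie,"mk",mi,mo)
for C in(D,ax,(D+ax)/2):print(C,"idx",an(ie-C),np.hypot(*(ie-C)),"mk",an(mi-C),np.hypot(*(mi-C)),"mo",an(mo-C))
print("line dir",an(ip-ii),an(ii-ax),"tail",an(ax-tail),"tabdir",an(mo-mi))
print("chord",np.hypot(*(ie-mi)))
E
```

```text
axis [553.35100343 -74.38192404] rimx [551.74636364 -73.60752241] idx [ 591.86232598 -104.34539478] mk [ 582.67450181 -118.95272772] [ 589.72476352 -129.57377443]
[552.7 -75.3] idx -36.6 48.75779664919702 mk -55.5 52.95310562840355 mo -55.7
[553.35100343 -74.38192404] idx -37.9 48.79479012905994 mk -56.7 53.35188935711065 mo -56.6
[553.02550171 -74.84096202] idx -37.2 48.77305067018412 mk -56.1 53.14989256431043 mo -56.2
line dir -37.4 -36.4 tail -38.3 tabdir -56.4
chord 17.25660129802996
```

```bash
python3 - <<'E'
from h import *
from cell import ctrl
o=ctrl.get_obs()
path(o,[[514.5,-75,150],[514.5,-75,79],[519,-69,79],[522,-62.7,79]])
E
```

```text
[514.5 -75.  150. ] dx -0.4112 dy 0.1669 dz 0.0109  |133 mm|
[514.5 -75.   79. ] dx 0.0010 dy 0.2367 dz 0.0000  |71 mm|
[519. -69.  79.] dx 0.0061 dy -0.0000 dz 0.0242  |8 mm|
[522.  -62.7  79. ] dx 0.0011 dy -0.0000 dz 0.0232  |7 mm|
```

Emit:
{"method": "arm_command", "body": {"series": [{"dx": -0.14,"dy": 0,"dz": 0.01,"rx": 0,"ry": 0,"rz": 0,"claw": 1},{"dx": -0.14,"dy": 0.05,"dz": 0,"rx": 0,"ry": 0,"rz": 0,"claw": 1},{"dx": -0.13,"dy": 0.07,"dz": 0,"rx": 0,"ry": 0,"rz": 0,"claw": 1},{"dx": 0,"dy": 0.12,"dz": 0,"rx": 0,"ry": 0,"rz": 0,"claw": 1},{"dx": 0,"dy": 0,"dz": 0,"rx": 0,"ry": 0,"rz": 0,"claw": 1}]}}

```text
time_s: 9.7
ee_pos: [510.5, -73.5, 125.9]
ee_rot: [0.694, -0.693, 0.141, -0.136]
force: [-0.0, -0.5, -0.2]
width: 0.3
```

```bash
python3 - <<'E'
from h import *
from cell import ctrl
o=ctrl.get_obs();print(o["time_s"],o["ee_pos"],o["force"])
path(o,[[514.5,-75,79],[519,-69,79],[522,-62.7,79]])
E
```

```text
9.7 [510.46201978 -73.50415686 125.91073364] [-0.02681269 -0.49536514 -0.24421731]
[514.5 -75.   79. ] dx 0.0154 dy 0.1563 dz 0.0007  |47 mm|
[519. -69.  79.] dx 0.0062 dy -0.0001 dz 0.0242  |8 mm|
[522.  -62.7  79. ] dx 0.0012 dy -0.0000 dz 0.0232  |7 mm|
```

Emit:
{"method": "arm_command", "body": {"series": [{"dx": 0.0154,"dy": 0.1,"dz": 0,"rx": 0,"ry": 0,"rz": 0,"claw": 1},{"dx": 0,"dy": 0.055,"dz": 0,"rx": 0,"ry": 0,"rz": 0,"claw": 1},{"dx": 0,"dy": 0,"dz": 0,"rx": 0,"ry": 0,"rz": 0,"claw": 1}]}}

```text
time_s: 10.0
ee_pos: [517.4, -76.3, 81.7]
ee_rot: [0.693, -0.693, 0.14, -0.137]
force: [-0.5, 0.2, 0.8]
width: 0.6
```

Emit:
{"method": "arm_command", "body": {"series": [{"dx": 0.006,"dy": 0,"dz": 0.024,"rx": 0,"ry": 0,"rz": 0,"claw": 1},{"dx": 0.001,"dy": 0,"dz": 0.012,"rx": 0,"ry": 0,"rz": 0,"claw": 1},{"dx": 0,"dy": 0,"dz": 0.006,"rx": 0,"ry": 0,"rz": 0,"claw": 1},{"dx": 0,"dy": 0,"dz": 0,"rx": 0,"ry": 0,"rz": 0,"claw": 1}]}}

```text
time_s: 10.4
ee_pos: [526.1, -65.7, 84.4]
ee_rot: [-0.693, 0.693, -0.138, 0.139]
force: [-2.0, -1.8, -0.9]
width: 0.4
```

```bash
python3 - <<'E'
from h import *
from cell import ctrl
o=ctrl.get_obs();print(o["time_s"],o["ee_pos"],o["force"])
c=look("scene","s13");cv2.imwrite("pics/s13z.png",cv2.resize(c["img"][200:300,270:390],None,fx=6,fy=6,interpolation=cv2.INTER_CUBIC))
for n,p in(("dial",[*D,66]),("mk",[582.7,-119,66]),("want idx",[*(np.array([552.9,-75])+51.5*u(-55.7)),66])):print(n,proj(c,p),(proj(c,p)-[270,200])*6)
path(o,[[522,-62.7,79]])
E
```

```text
10.4 [526.0672074  -65.66985169  84.44605478] [-1.99568212 -1.75712045 -0.88075938]
dial [308.25630883 244.04265426] [229.53785299 264.25592555]
mk [330.51978972 249.40499562] [363.11873832 296.4299737 ]
want idx [329.84581561 249.1904822 ] [359.07489367 295.14289317]
[522.  -62.7  79. ] dx -0.0163 dy 0.0181 dz 0.0039  |7 mm|
```

View pics/s13z.png

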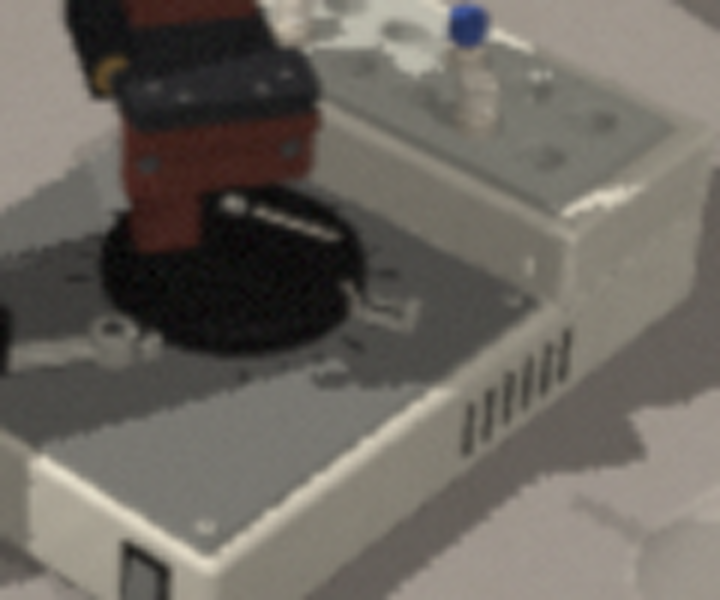

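In the scene view the index end, near (345,290), looks very close to the tab line. I back off, lift and measure from above.

Emit:
{"method": "arm_command", "body": {"series": [{"dx": -0.02,"dy": 0,"dz": -0.02,"rx": 0,"ry": 0,"rz": 0,"claw": 1},{"dx": 0,"dy": -0.12,"dz": 0,"rx": 0,"ry": 0,"rz": 0,"claw": 1},{"dx": 0.04,"dy": -0.14,"dz": 0,"rx": 0,"ry": 0,"rz": 0,"claw": 1},{"dx": 0.1,"dy": -0.1,"dz": 0,"rx": 0,"ry": 0,"rz": 0,"claw": 1},{"dx": 0.14,"dy": -0.02,"dz": 0,"rx": 0,"ry": 0,"rz": 0,"claw": 1}]}}

```text
time_s: 10.95
ee_pos: [597.4, -101.3, 205.5]
ee_rot: [0.694, -0.693, 0.134, -0.142]
force: [0.5, 0.7, 0.7]
width: 0.4
```

Emit:
{"method": "arm_command", "body": {"series": [{"dx": 0.06,"dy": 0,"dz": 0,"rx": 0,"ry": 0,"rz": 0,"claw": 1},{"dx": 0,"dy": 0,"dz": 0,"rx": 0,"ry": 0,"rz": 0,"claw": 1}]}}

```text
time_s: 11.15
ee_pos: [613.2, -109.0, 197.5]
ee_rot: [0.694, -0.693, 0.139, -0.139]
force: [-0.9, 0.7, -0.5]
width: 0.7
```

```bash
python3 - <<'E'
from h import *
from cell import ctrl
o=ctrl.get_obs();print(o["time_s"],o["ee_pos"],o["force"])
c=look("wrist","w14")
i=c["img"];cv2.imwrite("pics/w14z.png",cv2.resize(i[20:220,150:410],None,fx=3,fy=3,interpolation=cv2.INTER_CUBIC))
E
```

```text
11.15 [ 613.22187722 -108.96217255  197.50975335] [-0.91167774  0.74925084 -0.5237816 ]
```

View pics/w14z.png

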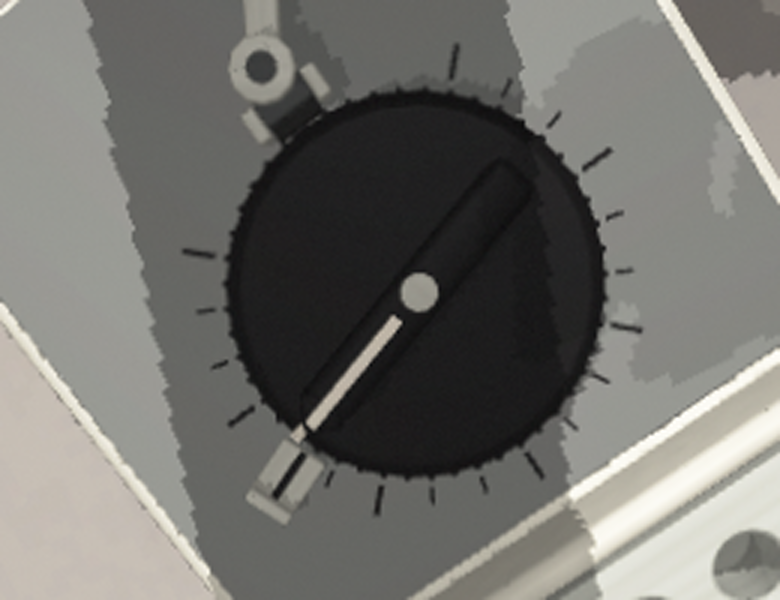

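The dial has overshot a little: the index end is at (298,437) and the marker line runs from (304,456) to (275,495).

```bash
python3 - <<'E'
from h import *
from cell import ctrl
c=np.load("pics/w14.npz");f=lambda x,y,z:onz(c,150+x/3,20+y/3,z)[:2]
an=lambda d:np.degrees(np.arctan2(d[1],d[0])).round(1)
ax=f(419,292,94);ie=f(298,437,66);ii=f(398,320,94);ip=f(315,428,92);mi=f(304,456,66);mo=f(275,495,69);tail=f(517,172,94)
print(ax,ie,mi,mo)
for C in(D,ax):print("idx",an(ie-C),np.hypot(*(ie-C)),"mk",an(mi-C),np.hypot(*(mi-C)),an(mo-C))
print("line",an(ip-ii),"tail",an(ax-tail),"tab",an(mo-mi))
o=ctrl.get_obs();X,Z=toolR(o)[:2,0],toolR(o)[:2,2]
C=np.array([552.9,-75]);
def G(ph,gap,r):  # finger on CW side of tail, tail dir ph
    n=u(ph-90);h=10*abs(n@X)+7.2*abs(n@Z);return C+r*u(ph)+(6.5+h+gap)*n
for ph in(119,120,124.5):print(ph,G(ph,8,30),G(ph,0,30))
E
```

```text
[553.19533507 -74.10894392] [ 577.15071014 -118.57100727] [ 582.60142277 -119.17182212] [ 589.0339532  -130.49872082]
idx -60.5 49.70128063502471 mk -55.7 53.09267237453753 -56.6
idx -61.7 50.504802468833496 mk -56.9 53.808744509007255 -57.6
line -60.5 tail -62.2 tab -60.4
119 [561.40401616 -35.98552483] [554.4070585 -39.8640018]
120 [560.66931644 -35.87336691] [553.74111321 -39.87336691]
124.5 [557.31428044 -35.5639568 ] [550.72127093 -40.0952067 ]
```

The overshoot is about 4.8°, so I nudge back from the other side of the tail.

```bash
cat >> h.py <<'E'
CC=np.array([552.9,-75])
def G(o,ph,gap,r):
    X,Z=toolR(o)[:2,0],toolR(o)[:2,2]
    n=u(ph-90);h=10*abs(n@X)+7.6*abs(n@Z);return CC+r*u(ph)+(6.5+h+gap)*n
E
python3 - <<'E'
from h import *
from cell import ctrl
o=ctrl.get_obs();g=G(o,119,9,30)
path(o,[[*g,150],[*g,81],[*G(o,119,2,30),81],[*G(o,123.5,0,30),81]])
E
```

```text
[562.6 -35.3 150. ] dx -0.2460 dy 0.1583 dz 0.1609  |100 mm|
[562.6 -35.3  81. ] dx 0.0001 dy 0.2300 dz -0.0001  |69 mm|
[556.4 -38.7  81. ] dx -0.0145 dy -0.0000 dz -0.0183  |7 mm|
[551.7 -39.8  81. ] dx -0.0132 dy 0.0000 dz -0.0095  |5 mm|
```

Emit:
{"method": "arm_command", "body": {"series": [{"dx": -0.123,"dy": 0.01,"dz": 0.0805,"rx": 0,"ry": 0,"rz": 0,"claw": 1},{"dx": -0.123,"dy": 0.06,"dz": 0.0805,"rx": 0,"ry": 0,"rz": 0,"claw": 1},{"dx": 0,"dy": 0.12,"dz": 0,"rx": 0,"ry": 0,"rz": 0,"claw": 1},{"dx": 0,"dy": 0.06,"dz": 0,"rx": 0,"ry": 0,"rz": 0,"claw": 1},{"dx": 0,"dy": 0,"dz": 0,"rx": 0,"ry": 0,"rz": 0,"claw": 1}]}}

```text
time_s: 11.7
ee_pos: [559.5, -34.2, 119.7]
ee_rot: [0.693, -0.693, 0.14, -0.136]
force: [-0.5, 0.2, -0.3]
width: 0.5
```

```bash
python3 - <<'E'
from h import *
from cell import ctrl
o=ctrl.get_obs();print(o["time_s"],o["ee_pos"],o["force"])
g=G(o,119,9,30)
path(o,[[*g,o["ee_pos"][2]],[*g,80]])
E
```

```text
11.7 [559.49379253 -34.17186437 119.66728886] [-0.48819779  0.15104189 -0.33295059]
[562.6 -35.3 119.7] dx 0.0109 dy -0.0001 dz 0.0003  |3 mm|
[562.6 -35.3  80. ] dx 0.0007 dy 0.1322 dz 0.0001  |40 mm|
```

Emit:
{"method": "arm_command", "body": {"series": [{"dx": 0.011,"dy": 0.07,"dz": 0,"rx": 0,"ry": 0,"rz": 0,"claw": 1},{"dx": 0,"dy": 0.06,"dz": 0,"rx": 0,"ry": 0,"rz": 0,"claw": 1},{"dx": 0,"dy": 0,"dz": 0,"rx": 0,"ry": 0,"rz": 0,"claw": 1}]}}

```text
time_s: 12.0
ee_pos: [564.0, -36.3, 82.6]
ee_rot: [0.693, -0.693, 0.14, -0.138]
force: [0.2, 0.1, -0.8]
width: 0.4
```

```bash
python3 - <<'E'
from h import *
from cell import ctrl
o=ctrl.get_obs();print(o["time_s"],o["ee_pos"],o["force"])
path(o,[[*G(o,119,2,30),80],[*G(o,123,0,30),80]])
E
```

```text
12.0 [564.02532139 -36.30396856  82.56689217] [ 0.17910089  0.08350441 -0.7540734 ]
[556.4 -38.7  80. ] dx -0.0202 dy 0.0086 dz -0.0172  |8 mm|
[552.  -39.8  80. ] dx -0.0122 dy 0.0000 dz -0.0090  |5 mm|
```

Emit:
{"method": "arm_command", "body": {"series": [{"dx": -0.02,"dy": 0.005,"dz": -0.017,"rx": 0,"ry": 0,"rz": 0,"claw": 1},{"dx": -0.006,"dy": 0,"dz": -0.0045,"rx": 0,"ry": 0,"rz": 0,"claw": 1},{"dx": -0.006,"dy": 0,"dz": -0.0045,"rx": 0,"ry": 0,"rz": 0,"claw": 1},{"dx": 0,"dy": 0,"dz": 0,"rx": 0,"ry": 0,"rz": 0,"claw": 1}]}}

```text
time_s: 12.4
ee_pos: [554.0, -40.3, 83.6]
ee_rot: [0.693, -0.693, 0.138, -0.14]
force: [0.4, 0.7, 0.0]
width: 0.5
```

```bash
python3 - <<'E'
from h import *
from cell import ctrl
o=ctrl.get_obs();print(o["time_s"],o["ee_pos"],o["force"])
c=look("wrist","w15")
i=c["img"];cv2.imwrite("pics/w15z.png",cv2.resize(i[60:320,150:410],None,fx=2.3,fy=2.3,interpolation=cv2.INTER_CUBIC))
path(o,[[*G(o,123,0,30),80]])
E
```

```text
12.4 [553.95717219 -40.26029613  83.6396816 ] [0.44427019 0.68326874 0.02946707]
[552.  -39.8  80. ] dx -0.0066 dy 0.0121 dz -0.0011  |4 mm|
```

View pics/w15z.png

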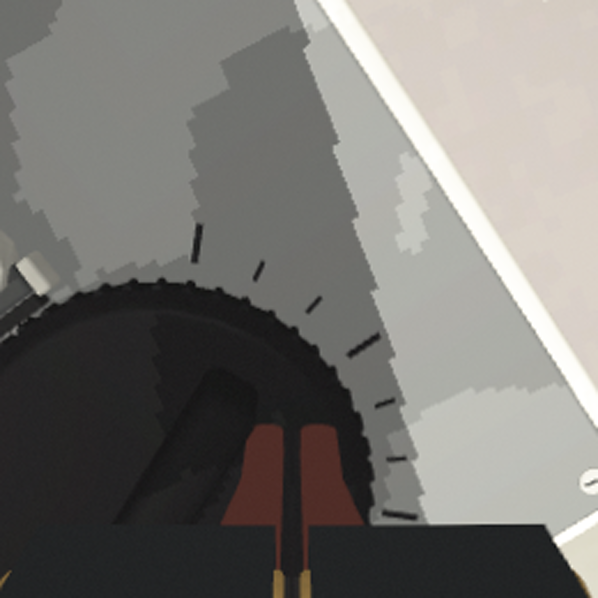

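Emit:
{"method": "arm_command", "body": {"series": [{"dx": -0.004,"dy": 0,"dz": -0.0015,"rx": 0,"ry": 0,"rz": 0,"claw": 1},{"dx": -0.0035,"dy": 0,"dz": -0.0015,"rx": 0,"ry": 0,"rz": 0,"claw": 1},{"dx": 0,"dy": 0,"dz": 0,"rx": 0,"ry": 0,"rz": 0,"claw": 1},{"dx": 0,"dy": 0,"dz": 0,"rx": 0,"ry": 0,"rz": 0,"claw": 1},{"dx": 0,"dy": 0,"dz": 0,"rx": 0,"ry": 0,"rz": 0,"claw": 1}]}}

```text
time_s: 12.95
ee_pos: [551.1, -39.9, 82.2]
ee_rot: [0.693, -0.693, 0.139, -0.139]
force: [0.7, 0.9, 1.0]
width: 0.3
```

Emit:
{"method": "arm_command", "body": {"series": [{"dx": 0.03,"dy": 0,"dz": 0.03,"rx": 0,"ry": 0,"rz": 0,"claw": 1},{"dx": 0,"dy": -0.12,"dz": 0,"rx": 0,"ry": 0,"rz": 0,"claw": 1},{"dx": 0,"dy": -0.14,"dz": -0.03,"rx": 0,"ry": 0,"rz": 0,"claw": 1},{"dx": 0.1,"dy": -0.1,"dz": -0.08,"rx": 0,"ry": 0,"rz": 0,"claw": 1},{"dx": 0.1,"dy": 0,"dz": -0.08,"rx": 0,"ry": 0,"rz": 0,"claw": 1}]}}

```text
time_s: 13.45
ee_pos: [598.1, -111.6, 196.7]
ee_rot: [-0.693, 0.694, -0.135, 0.141]
force: [0.6, 0.2, -1.0]
width: 0.3
```

Emit:
{"method": "arm_command", "body": {"series": [{"dx": 0,"dy": 0,"dz": 0,"rx": 0,"ry": 0,"rz": 0,"claw": 1},{"dx": 0,"dy": 0,"dz": 0,"rx": 0,"ry": 0,"rz": 0,"claw": 1}]}}

```text
time_s: 13.65
ee_pos: [595.8, -111.2, 188.8]
ee_rot: [0.693, -0.693, 0.14, -0.138]
force: [-0.7, -0.4, -0.2]
width: 0.4
```

```bash
python3 - <<'E'
from h import *
from cell import ctrl
o=ctrl.get_obs();print(o["time_s"],o["ee_pos"],o["force"])
c=look("wrist","w16")
i=c["img"];cv2.imwrite("pics/w16z.png",cv2.resize(i[20:220,150:410],None,fx=3,fy=3,interpolation=cv2.INTER_CUBIC))
E
```

```text
13.65 [ 595.79063974 -111.23822289  188.82773242] [-0.70509807 -0.40204061 -0.20720608]
```

View pics/w16z.png

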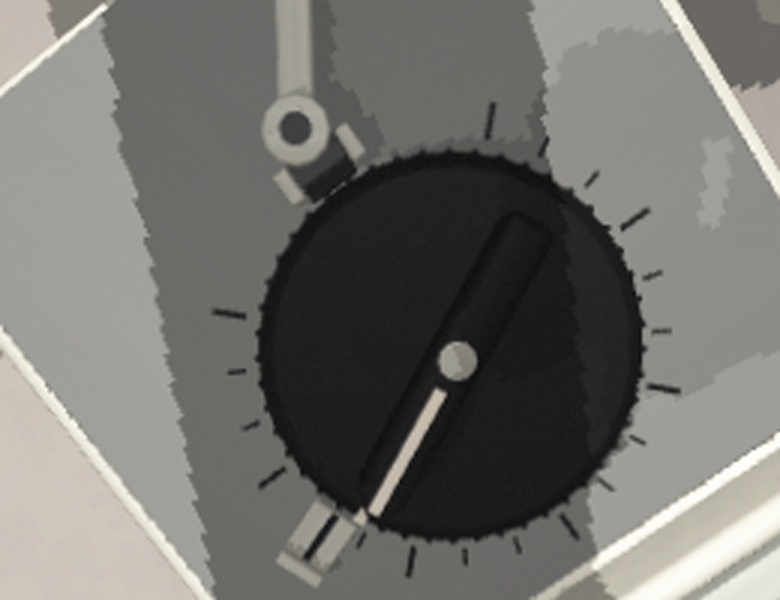

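```bash
python3 - <<'E'
from h import *
c=np.load("pics/w16.npz");f=lambda x,y,z:onz(c,150+x/3,20+y/3,z)[:2]
an=lambda d:np.degrees(np.arctan2(d[1],d[0])).round(1)
ax=f(457,361,94);ie=f(361,518,66);mi=f(337,517,66);mo=f(307,558,69);tail=f(528,226,94);ii=f(441,391,94)
print(ax,ie,mi,mo)
for C in(D,ax,CC):print("idx",an(ie-C),np.hypot(*(ie-C)),"mk",an(mi-C),np.hypot(*(mi-C)),an(mo-C))
print("tail",an(ax-tail),"tab",an(mo-mi), "line",an(ie-ii))
i=c["img"][170:230,230:310];cv2.imwrite("pics/w16c.png",cv2.resize(i,None,fx=8,fy=8,interpolation=cv2.INTER_CUBIC))
E
```

```text
[553.27625951 -74.30893625] [ 585.05325785 -112.8965141 ] [ 582.28042404 -118.78243403] [ 588.9962269  -130.41310004]
idx -49.3 49.60071739387641 mk -55.8 52.59014694537097 -56.6
idx -50.5 49.98778638596597 mk -56.9 53.09551360435504 -57.5
idx -49.7 49.69887092589327 mk -56.1 52.72675645759823 -56.9
tail -49.9 tab -60.0 line -50.6
```

View pics/w16c.png

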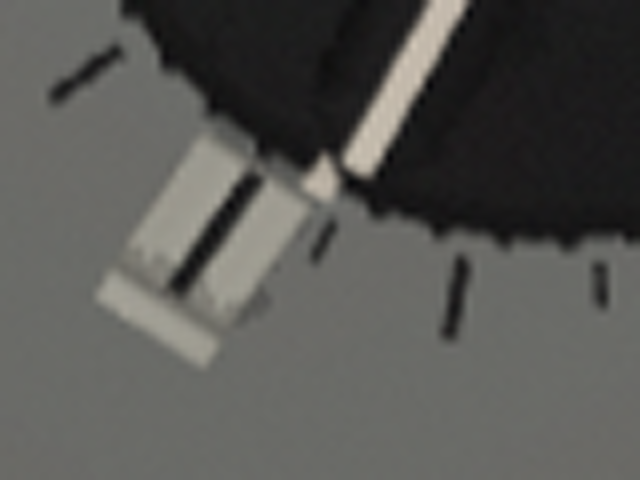

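The dial is now 6.4° short of the line, so I nudge it forward again from the front side in finer steps.

```bash
cat >> h.py <<'E'
def FF(o,ph,gap,r,hz=7.8):
    X,Z=toolR(o)[:2,0],toolR(o)[:2,2]
    n=u(ph+90);h=10*abs(n@X)+hz*abs(n@Z);return CC+r*u(ph)+(6.5+h+gap)*n
E
python3 - <<'E'
from h import *
from cell import ctrl
o=ctrl.get_obs();g=FF(o,130.3,9,29)
path(o,[[*g,150],[*g,81],[*FF(o,130.3,2,29),81],[*FF(o,124,0,28),81]])
c=np.load("pics/s13.npz");print((proj(c,[526.07,-65.67,84.4])-[270,200])*6,(proj(c,[526.07,-65.67,104])-[270,200])*6)
E
```

```text
[513.6 -70.3 150. ] dx -0.3036 dy 0.1306 dz 0.0182  |99 mm|
[513.6 -70.3  81. ] dx 0.0007 dy 0.2300 dz 0.0000  |69 mm|
[518.9 -65.8  81. ] dx 0.0106 dy -0.0000 dz 0.0208  |7 mm|
[521.9 -62.1  81. ] dx 0.0045 dy -0.0000 dz 0.0152  |5 mm|
[158.49063097 236.06742601] [159.47759    193.78200333]
```

Emit:
{"method": "arm_command", "body": {"series": [{"dx": -0.15,"dy": 0,"dz": 0.01,"rx": 0,"ry": 0,"rz": 0,"claw": 1},{"dx": -0.15,"dy": 0.05,"dz": 0.01,"rx": 0,"ry": 0,"rz": 0,"claw": 1},{"dx": 0,"dy": 0.13,"dz": 0,"rx": 0,"ry": 0,"rz": 0,"claw": 1},{"dx": 0,"dy": 0.08,"dz": 0,"rx": 0,"ry": 0,"rz": 0,"claw": 1},{"dx": 0,"dy": 0,"dz": 0,"rx": 0,"ry": 0,"rz": 0,"claw": 1}]}}

```text
time_s: 14.2
ee_pos: [512.4, -68.9, 107.8]
ee_rot: [0.694, -0.693, 0.141, -0.135]
force: [-1.1, 0.4, 0.1]
width: 0.0
```

```bash
python3 - <<'E'
from h import *
from cell import ctrl
o=ctrl.get_obs();print(o["time_s"],o["ee_pos"],o["force"])
g=FF(o,130.3,9,29)
path(o,[[*g,o["ee_pos"][2]],[*g,80],[*FF(o,130.3,2,29),80]])
E
```

```text
14.2 [512.40118957 -68.90853315 107.7857345 ] [-1.06120262  0.40069363  0.0638643 ]
[513.5 -70.3 107.8] dx 0.0054 dy -0.0000 dz -0.0030  |2 mm|
[513.5 -70.3  80. ] dx 0.0007 dy 0.0926 dz 0.0001  |28 mm|
[518.9 -65.8  80. ] dx 0.0107 dy -0.0001 dz 0.0208  |7 mm|
```

Emit:
{"method": "arm_command", "body": {"series": [{"dx": 0.005,"dy": 0.06,"dz": -0.003,"rx": 0,"ry": 0,"rz": 0,"claw": 1},{"dx": 0,"dy": 0.03,"dz": 0,"rx": 0,"ry": 0,"rz": 0,"claw": 1},{"dx": 0,"dy": 0,"dz": 0,"rx": 0,"ry": 0,"rz": 0,"claw": 1},{"dx": 0.008,"dy": 0,"dz": 0.016,"rx": 0,"ry": 0,"rz": 0,"claw": 1},{"dx": 0,"dy": 0,"dz": 0,"rx": 0,"ry": 0,"rz": 0,"claw": 1}]}}

```text
time_s: 14.7
ee_pos: [521.6, -68.2, 86.5]
ee_rot: [0.694, -0.693, 0.138, -0.139]
force: [0.2, 0.6, -0.0]
width: 0.4
```

```bash
python3 - <<'E'
from h import *
from cell import ctrl
o=ctrl.get_obs();print(o["time_s"],o["ee_pos"],o["force"])
path(o,[[*FF(o,124.5,0,28),80]])
c=look("wrist","w17");
i=c["img"];cv2.imwrite("pics/w17z.png",cv2.convertScaleAbs(cv2.resize(i[160:290,200:400],None,fx=4,fy=4,interpolation=cv2.INTER_CUBIC),alpha=2.5))
E
```

```text
14.7 [521.60715889 -68.19166446  86.46924131] [ 0.23407904  0.62672816 -0.00799875]
[521.8 -62.4  80. ] dx -0.0068 dy 0.0216 dz 0.0181  |9 mm|
```

View pics/w17z.png

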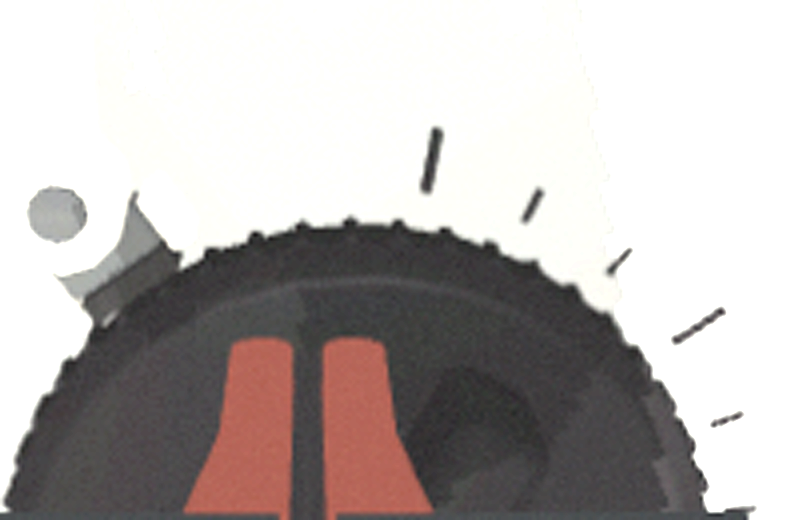

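Emit:
{"method": "arm_command", "body": {"series": [{"dx": 0,"dy": 0,"dz": 0,"rx": 0,"ry": 0,"rz": 0,"claw": 1},{"dx": 0,"dy": 0,"dz": 0,"rx": 0,"ry": 0,"rz": 0,"claw": 1},{"dx": 0,"dy": 0,"dz": 0,"rx": 0,"ry": 0,"rz": 0,"claw": 1}]}}

```text
time_s: 15.05
ee_pos: [520.7, -68.6, 85.4]
ee_rot: [-0.693, 0.693, -0.139, 0.139]
force: [-0.1, -0.7, 0.3]
width: 0.5
```

```bash
python3 - <<'E'
from h import *
from cell import ctrl
o=ctrl.get_obs();print(o["time_s"],o["ee_pos"],o["force"])
path(o,[[*FF(o,124.5,0,28),80]])
E
```

```text
15.05 [520.71008305 -68.63394987  85.4186346 ] [-0.10587269 -0.66310019  0.29799703]
[521.8 -62.4  80. ] dx -0.0046 dy 0.0181 dz 0.0206  |8 mm|
```

Emit:
{"method": "arm_command", "body": {"series": [{"dx": -0.002,"dy": 0.01,"dz": 0.005,"rx": 0,"ry": 0,"rz": 0,"claw": 1},{"dx": -0.002,"dy": 0,"dz": 0.005,"rx": 0,"ry": 0,"rz": 0,"claw": 1},{"dx": 0,"dy": 0,"dz": 0.004,"rx": 0,"ry": 0,"rz": 0,"claw": 1},{"dx": 0,"dy": 0,"dz": 0,"rx": 0,"ry": 0,"rz": 0,"claw": 1},{"dx": 0,"dy": 0,"dz": 0,"rx": 0,"ry": 0,"rz": 0,"claw": 1}]}}

```text
time_s: 15.55
ee_pos: [520.8, -64.4, 81.9]
ee_rot: [-0.693, 0.694, -0.139, 0.138]
force: [-1.4, -1.9, -0.9]
width: 0.6
```

```bash
python3 - <<'E'
from h import *
from cell import ctrl
o=ctrl.get_obs();print(o["time_s"],o["ee_pos"],o["force"])
path(o,[[*FF(o,124.3,0,28),82]])
rel=o["ee_pos"][:2]-CC
X,Z=toolR(o)[:2,0],toolR(o)[:2,2]
for ph in(132,130,128,126,124,122):
    n=u(ph+90);print(ph,(n@rel-(6.5+10*abs(n@X)+7.8*abs(n@Z))).round(2))
c=look("scene","s18");cv2.imwrite("pics/s18z.png",cv2.resize(c["img"][220:270,290:350],None,fx=10,fy=10,interpolation=cv2.INTER_CUBIC))
E
```

```text
15.55 [520.84667126 -64.42184019  81.8935011 ] [-1.37492479 -1.86570212 -0.85547441]
[521.8 -62.3  82. ] dx 0.0003 dy -0.0004 dz 0.0078  |2 mm|
132 -1.09
130 -0.27
128 0.54
126 1.35
124 2.14
122 2.93
```

View pics/s18z.png

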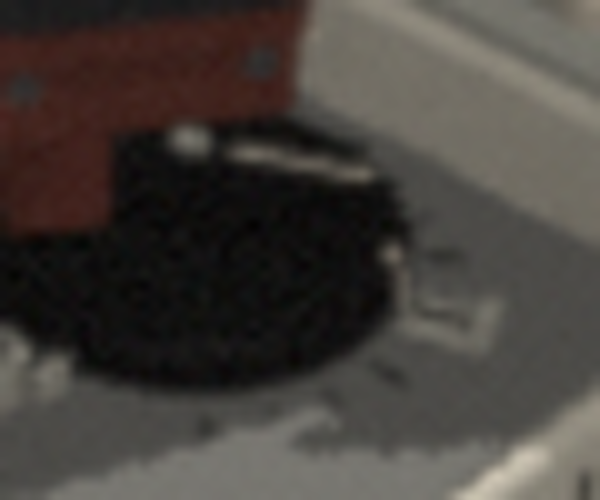

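Contact is made (about 2 N), with the index at (390,255) just short of the tab line at (410,300). A small push of about 2 mm should close it.

Emit:
{"method": "arm_command", "body": {"series": [{"dx": 0.0015,"dy": 0,"dz": 0.003,"rx": 0,"ry": 0,"rz": 0,"claw": 1},{"dx": 0.0015,"dy": 0,"dz": 0.003,"rx": 0,"ry": 0,"rz": 0,"claw": 1},{"dx": 0,"dy": 0,"dz": 0,"rx": 0,"ry": 0,"rz": 0,"claw": 1},{"dx": 0,"dy": 0,"dz": 0,"rx": 0,"ry": 0,"rz": 0,"claw": 1},{"dx": 0,"dy": 0,"dz": 0,"rx": 0,"ry": 0,"rz": 0,"claw": 1}]}}

```text
time_s: 16.1
ee_pos: [522.5, -62.8, 82.0]
ee_rot: [0.693, -0.693, 0.139, -0.138]
force: [-3.9, -0.1, -2.5]
width: 0.6
```

```bash
python3 - <<'E'
from h import *
from cell import ctrl
o=ctrl.get_obs();print(o["time_s"],o["ee_pos"],o["force"])
rel=o["ee_pos"][:2]-CC
X,Z=toolR(o)[:2,0],toolR(o)[:2,2]
for ph in(130,128,126,124,122):
    n=u(ph+90);print(ph,(n@rel-(6.5+10*abs(n@X)+7.8*abs(n@Z))).round(2))
c=look("scene","s19");cv2.imwrite("pics/s19z.png",cv2.resize(c["img"][220:270,290:350],None,fx=10,fy=10,interpolation=cv2.INTER_CUBIC))
E
```

```text
16.1 [522.4848877  -62.76806182  82.00588228] [-3.89033481 -0.09569328 -2.46054668]
130 -2.59
128 -1.77
126 -0.95
124 -0.14
122 0.66
```

View pics/s19z.png

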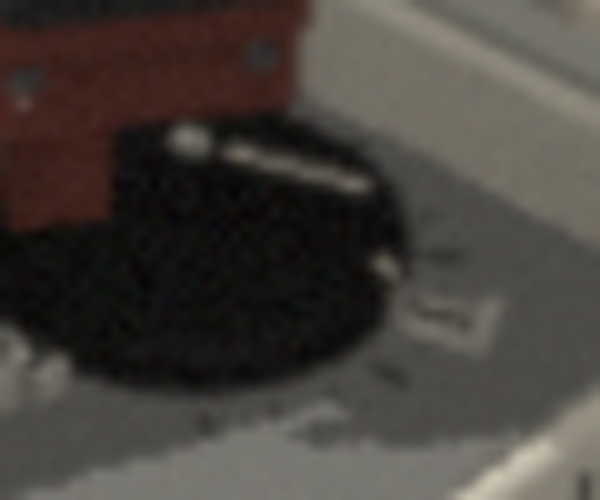

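The index end is now at (385,268), midway between the short and the overshot positions. I back off gently, lift and measure.

Emit:
{"method": "arm_command", "body": {"series": [{"dx": -0.015,"dy": 0,"dz": -0.02,"rx": 0,"ry": 0,"rz": 0,"claw": 1},{"dx": 0,"dy": -0.12,"dz": 0,"rx": 0,"ry": 0,"rz": 0,"claw": 1},{"dx": 0.04,"dy": -0.14,"dz": 0,"rx": 0,"ry": 0,"rz": 0,"claw": 1},{"dx": 0.12,"dy": -0.1,"dz": 0,"rx": 0,"ry": 0,"rz": 0,"claw": 1},{"dx": 0.14,"dy": 0,"dz": 0,"rx": 0,"ry": 0,"rz": 0,"claw": 1}]}}

```text
time_s: 16.65
ee_pos: [602.5, -101.9, 199.0]
ee_rot: [0.694, -0.693, 0.133, -0.143]
force: [-0.0, -0.4, 0.5]
width: 0.7
```

Emit:
{"method": "arm_command", "body": {"series": [{"dx": 0.06,"dy": 0,"dz": 0,"rx": 0,"ry": 0,"rz": 0,"claw": 1},{"dx": 0,"dy": 0,"dz": 0,"rx": 0,"ry": 0,"rz": 0,"claw": 1},{"dx": 0,"dy": 0,"dz": 0,"rx": 0,"ry": 0,"rz": 0,"claw": 1}]}}

```text
time_s: 16.95
ee_pos: [615.8, -108.2, 190.3]
ee_rot: [0.694, -0.693, 0.139, -0.139]
force: [-0.4, -0.6, 0.3]
width: 0.4
```

```bash
python3 - <<'E'
from h import *
from cell import ctrl
o=ctrl.get_obs();print(o["time_s"],o["ee_pos"],o["force"])
c=look("wrist","w20")
i=c["img"];cv2.imwrite("pics/w20z.png",cv2.resize(i[20:220,150:410],None,fx=3,fy=3,interpolation=cv2.INTER_CUBIC))
E
```

```text
16.95 [ 615.76625051 -108.21968584  190.31583283] [-0.42728548 -0.58931771  0.31702721]
```

View pics/w20z.png

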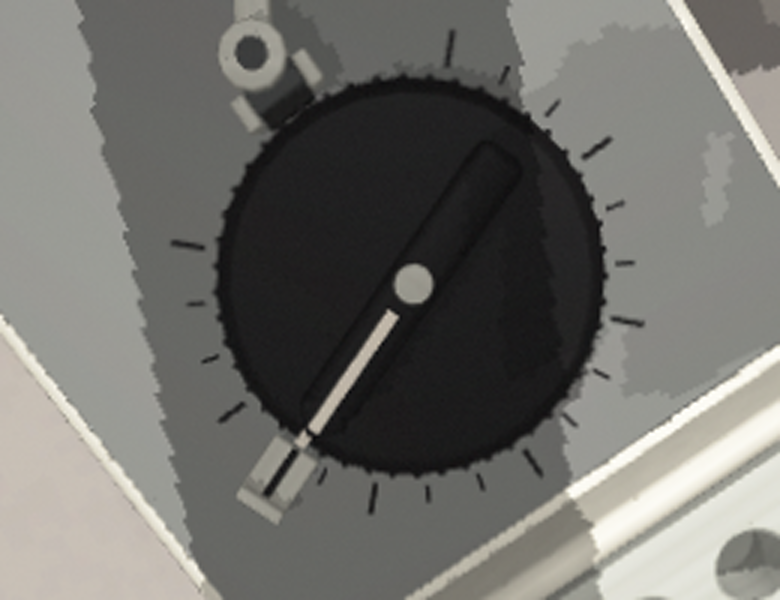

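The index line runs straight into the tab line, with the index end at about (302,441) and the tab line from (297,451) to (266,494). I put numbers on it and plan the lever push.

```bash
python3 - <<'E'
from h import *
from cell import ctrl
c=np.load("pics/w20.npz");f=lambda x,y,z:onz(c,150+x/3,20+y/3,z)[:2]
an=lambda d:np.degrees(np.arctan2(d[1],d[0])).round(1)
i=c["img"][145:200,225:275];cv2.imwrite("pics/w20c.png",cv2.resize(i,None,fx=10,fy=10,interpolation=cv2.INTER_CUBIC))
ie=f(301,442,66);mi=f(297,452,66);mo=f(266,494,69)
for C in(D,CC):print("idx",an(ie-C),np.hypot(*(ie-C)),"mk",an(mi-C),np.hypot(*(mi-C)),an(mo-C))
o=ctrl.get_obs()
def L(th,d): a=-134-np.degrees(th);return PV+44*u(a)-d*u(a+90)
path(o,[[*L(1.2,31),150],[*L(1.2,31),77],[*L(1.2,19),77]]+[[*L(t,19),77] for t in(1,.8,.6,.4,.2,.05,0,-.05)])
E
```

```text
idx -56.3 49.85770199808482 mk -55.7 52.72992256127478 -56.6
idx -56.7 49.997268928533074 mk -56.0 52.86591436952332 -56.9
[460.1 -43.9 150. ] dx -0.5602 dy 0.1351 dz -0.0019  |173 mm|
[460.1 -43.9  77. ] dx -0.0001 dy 0.2433 dz -0.0001  |73 mm|
[455.5 -55.   77. ] dx -0.0001 dy -0.0000 dz -0.0400  |12 mm|
[449.3 -62.2  77. ] dx -0.0097 dy -0.0000 dz -0.0304  |10 mm|
[444.6 -70.6  77. ] dx -0.0035 dy -0.0000 dz -0.0317  |10 mm|
[441.8 -79.8  77. ] dx 0.0029 dy -0.0000 dz -0.0318  |10 mm|
[440.8 -89.3  77. ] dx 0.0091 dy -0.0000 dz -0.0306  |10 mm|
[441.7 -98.8  77. ] dx 0.0150 dy -0.0000 dz -0.0281  |10 mm|
[ 443.6 -105.7   77. ] dx 0.0148 dy -0.0000 dz -0.0188  |7 mm|
[ 444.5 -108.    77. ] dx 0.0055 dy -0.0000 dz -0.0058  |2 mm|
[ 445.4 -110.1   77. ] dx 0.0058 dy -0.0000 dz -0.0055  |2 mm|
```

View pics/w20c.png

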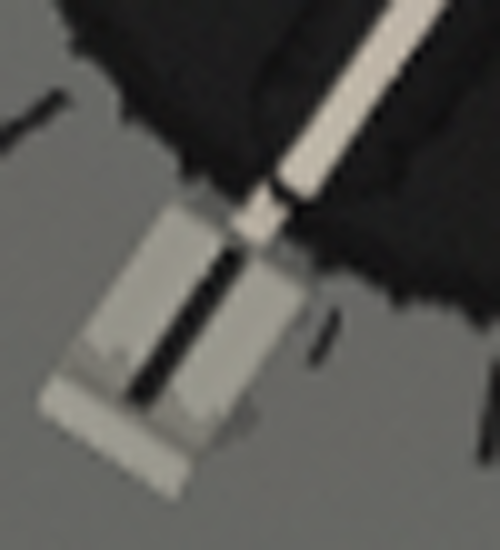

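The index is within 0.7° (under 1 mm) of the line. Now I go to the left side of the post.

Emit:
{"method": "arm_command", "body": {"series": [{"dx": -0.14,"dy": 0,"dz": 0,"rx": 0,"ry": 0,"rz": 0,"claw": 1},{"dx": -0.14,"dy": 0,"dz": 0,"rx": 0,"ry": 0,"rz": 0,"claw": 1},{"dx": -0.14,"dy": 0,"dz": 0,"rx": 0,"ry": 0,"rz": 0,"claw": 1},{"dx": -0.14,"dy": 0.05,"dz": 0,"rx": 0,"ry": 0,"rz": 0,"claw": 1},{"dx": 0,"dy": 0.05,"dz": 0,"rx": 0,"ry": 0,"rz": 0,"claw": 1}]}}

```text
time_s: 17.5
ee_pos: [457.2, -41.8, 160.9]
ee_rot: [0.694, -0.693, 0.137, -0.139]
force: [0.2, -0.7, 1.0]
width: 0.2
```

Emit:
{"method": "arm_command", "body": {"series": [{"dx": 0,"dy": 0.08,"dz": 0,"rx": 0,"ry": 0,"rz": 0,"claw": 1},{"dx": 0,"dy": 0.05,"dz": 0,"rx": 0,"ry": 0,"rz": 0,"claw": 1},{"dx": 0,"dy": 0,"dz": 0,"rx": 0,"ry": 0,"rz": 0,"claw": 1},{"dx": 0,"dy": 0,"dz": 0,"rx": 0,"ry": 0,"rz": 0,"claw": 1}]}}

```text
time_s: 17.9
ee_pos: [461.0, -43.7, 121.5]
ee_rot: [0.693, -0.693, 0.139, -0.139]
force: [0.1, 0.2, 0.0]
width: 0.4
```

```bash
python3 - <<'E'
from h import *
from cell import ctrl
o=ctrl.get_obs();print(o["time_s"],o["ee_pos"],o["force"])
def L(th,d): a=-134-np.degrees(th);return PV+44*u(a)-d*u(a+90)
path(o,[[*L(1.2,31),77],[*L(1.2,19),77]])
c=look("wrist","w21");cv2.imwrite("pics/w21z.png",cv2.resize(c["img"][60:300,100:440],None,fx=2,fy=2))
E
```

```text
17.9 [461.03276128 -43.74845359 121.45765968] [0.0946253  0.24075037 0.03134081]
[460.1 -43.9  77. ] dx -0.0026 dy 0.1482 dz -0.0016  |44 mm|
[455.5 -55.   77. ] dx -0.0001 dy 0.0000 dz -0.0400  |12 mm|
```

View pics/w21z.png

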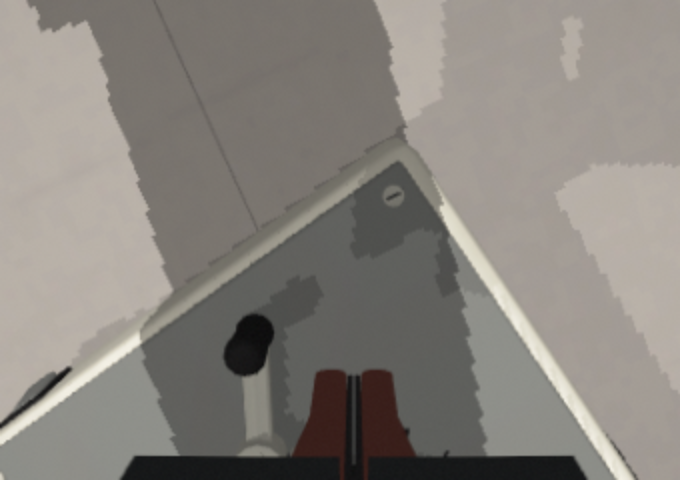

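The post is at (250,345), and the fingers are clear of it on its left side in the world. I descend and push the lever to the right.

Emit:
{"method": "arm_command", "body": {"series": [{"dx": 0,"dy": 0.1,"dz": 0,"rx": 0,"ry": 0,"rz": 0,"claw": 1},{"dx": 0,"dy": 0.05,"dz": 0,"rx": 0,"ry": 0,"rz": 0,"claw": 1},{"dx": 0,"dy": 0,"dz": 0,"rx": 0,"ry": 0,"rz": 0,"claw": 1},{"dx": 0,"dy": 0,"dz": -0.02,"rx": 0,"ry": 0,"rz": 0,"claw": 1},{"dx": 0,"dy": 0,"dz": -0.02,"rx": 0,"ry": 0,"rz": 0,"claw": 1}]}}

```text
time_s: 18.45
ee_pos: [456.8, -55.2, 77.6]
ee_rot: [-0.693, 0.693, -0.138, 0.139]
force: [0.4, -0.1, -0.0]
width: 0.4
```

Emit:
{"method": "arm_command", "body": {"series": [{"dx": -0.0097,"dy": 0,"dz": -0.03,"rx": 0,"ry": 0,"rz": 0,"claw": 1},{"dx": -0.0035,"dy": 0,"dz": -0.0317,"rx": 0,"ry": 0,"rz": 0,"claw": 1},{"dx": 0.003,"dy": 0,"dz": -0.0318,"rx": 0,"ry": 0,"rz": 0,"claw": 1},{"dx": 0,"dy": 0,"dz": 0,"rx": 0,"ry": 0,"rz": 0,"claw": 1}]}}

```text
time_s: 18.85
ee_pos: [442.7, -80.6, 77.0]
ee_rot: [0.693, -0.693, 0.139, -0.14]
force: [0.8, 0.8, 0.2]
width: 0.5
```

```bash
python3 - <<'E'
from h import *
from cell import ctrl
o=ctrl.get_obs();print(o["time_s"],o["ee_pos"],o["force"])
def L(th,d): a=-134-np.degrees(th);return PV+44*u(a)-d*u(a+90)
path(o,[[*L(t,19),76] for t in(.6,.4,.2,.05,0,-.05)])
c=look("wrist","w22");cv2.imwrite("pics/w22z.png",cv2.resize(c["img"][60:300,100:440],None,fx=2,fy=2))
E
```

```text
18.85 [442.71400578 -80.55474656  77.02967753] [0.75029751 0.8064448  0.2426959 ]
[441.8 -79.8  76. ] dx -0.0039 dy 0.0034 dz 0.0013  |2 mm|
[440.8 -89.3  76. ] dx 0.0092 dy 0.0000 dz -0.0306  |10 mm|
[441.7 -98.8  76. ] dx 0.0150 dy 0.0000 dz -0.0281  |10 mm|
[ 443.6 -105.7   76. ] dx 0.0148 dy 0.0000 dz -0.0188  |7 mm|
[ 444.5 -108.    76. ] dx 0.0055 dy 0.0000 dz -0.0058  |2 mm|
[ 445.4 -110.1   76. ] dx 0.0058 dy 0.0000 dz -0.0055  |2 mm|
```

View pics/w22z.png

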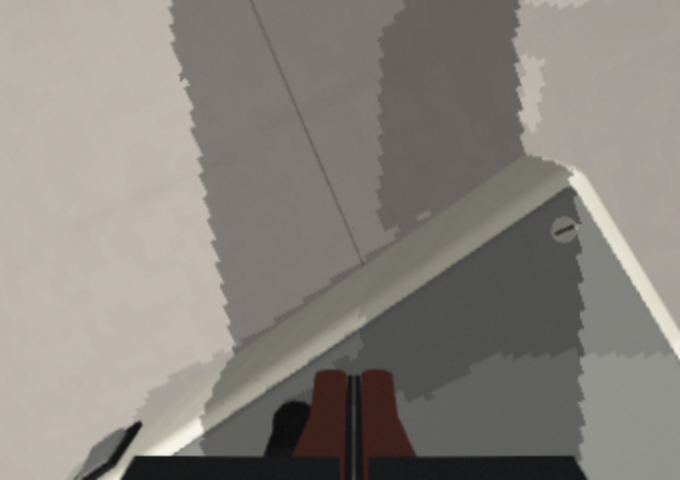

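The post is against the finger's side, with its top at (290,415). I continue round to the right.

Emit:
{"method": "arm_command", "body": {"series": [{"dx": 0.006,"dy": 0,"dz": -0.0295,"rx": 0,"ry": 0,"rz": 0,"claw": 1},{"dx": 0.015,"dy": 0,"dz": -0.028,"rx": 0,"ry": 0,"rz": 0,"claw": 1},{"dx": 0.0148,"dy": 0,"dz": -0.0188,"rx": 0,"ry": 0,"rz": 0,"claw": 1},{"dx": 0.0055,"dy": 0,"dz": -0.0058,"rx": 0,"ry": 0,"rz": 0,"claw": 1},{"dx": 0,"dy": 0,"dz": 0,"rx": 0,"ry": 0,"rz": 0,"claw": 1}]}}

```text
time_s: 19.4
ee_pos: [444.0, -107.3, 75.7]
ee_rot: [-0.693, 0.694, -0.14, 0.138]
force: [-1.8, 0.9, -0.0]
width: 0.5
```

Emit:
{"method": "arm_command", "body": {"series": [{"dx": 0.006,"dy": 0,"dz": -0.006,"rx": 0,"ry": 0,"rz": 0,"claw": 1},{"dx": 0.006,"dy": 0,"dz": -0.006,"rx": 0,"ry": 0,"rz": 0,"claw": 1},{"dx": 0,"dy": 0,"dz": 0,"rx": 0,"ry": 0,"rz": 0,"claw": 1}]}}

```text
time_s: 19.7
ee_pos: [444.6, -109.1, 75.5]
ee_rot: [0.695, -0.692, 0.141, -0.136]
force: [-8.7, 11.3, 3.4]
width: 0.3
```

The force is 14 N with little travel, so it is at the right stop. One more nudge to confirm, then I retreat.

Emit:
{"method": "arm_command", "body": {"series": [{"dx": 0.004,"dy": 0,"dz": -0.005,"rx": 0,"ry": 0,"rz": 0,"claw": 1},{"dx": 0,"dy": 0,"dz": 0,"rx": 0,"ry": 0,"rz": 0,"claw": 1}]}}

```text
time_s: 19.9
ee_pos: [444.5, -109.9, 75.2]
ee_rot: [0.696, -0.691, 0.141, -0.135]
force: [-10.7, 14.0, 5.2]
width: 0.8
```

Emit:
{"method": "arm_command", "body": {"series": [{"dx": -0.035,"dy": 0,"dz": 0.035,"rx": 0,"ry": 0,"rz": 0,"claw": 1},{"dx": 0,"dy": -0.12,"dz": 0,"rx": 0,"ry": 0,"rz": 0,"claw": 1},{"dx": 0,"dy": -0.14,"dz": 0,"rx": 0,"ry": 0,"rz": 0,"claw": 1},{"dx": 0.1,"dy": -0.1,"dz": 0,"rx": 0,"ry": 0,"rz": 0,"claw": 1},{"dx": 0.14,"dy": 0,"dz": 0,"rx": 0,"ry": 0,"rz": 0,"claw": 1}]}}

```text
time_s: 20.4
ee_pos: [510.6, -128.1, 191.8]
ee_rot: [-0.693, 0.694, -0.134, 0.143]
force: [0.0, -1.0, -0.0]
width: 0.5
```

Emit:
{"method": "arm_command", "body": {"series": [{"dx": 0.14,"dy": 0,"dz": 0,"rx": 0,"ry": 0,"rz": 0,"claw": 1},{"dx": 0.14,"dy": 0,"dz": 0,"rx": 0,"ry": 0,"rz": 0,"claw": 1},{"dx": 0.05,"dy": 0,"dz": 0,"rx": 0,"ry": 0,"rz": 0,"claw": 1},{"dx": 0,"dy": 0,"dz": 0,"rx": 0,"ry": 0,"rz": 0,"claw": 1},{"dx": 0,"dy": 0,"dz": 0,"rx": 0,"ry": 0,"rz": 0,"claw": 1}]}}

```text
time_s: 20.9
ee_pos: [599.2, -165.4, 184.1]
ee_rot: [-0.693, 0.694, -0.139, 0.139]
force: [-0.3, 0.9, 0.5]
width: 0.9
```

```bash
python3 - <<'E'
from h import *
from cell import ctrl
o=ctrl.get_obs();print(o["time_s"],o["ee_pos"],o["force"])
c=look("wrist","w23")
i=c["img"];cv2.imwrite("pics/w23z.png",cv2.resize(i[0:250,100:440],None,fx=2.3,fy=2.3,interpolation=cv2.INTER_CUBIC))
E
```

```text
20.9 [ 599.16985154 -165.40831176  184.08202444] [-0.30195157  0.92170436  0.50166296]
```

View pics/w23z.png

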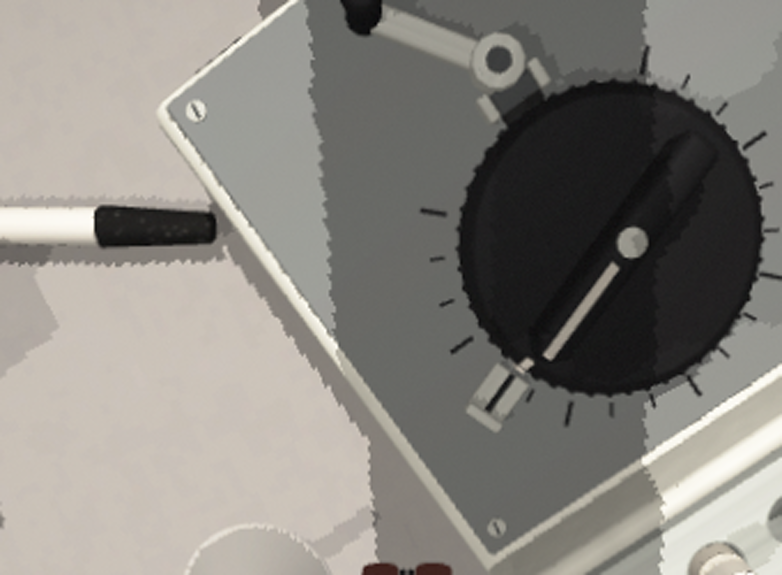

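The dial is still aligned, with the index end at (527,364) and the tab line from (520,374) to (489,411). The lever points front-right. I check its angle against the start.

```bash
python3 - <<'E'
from h import *
from cell import ctrl
an=lambda d:np.degrees(np.arctan2(d[1],d[0])).round(1)
c0=np.load("pics/w3.npz");c=np.load("pics/w23.npz")
f0=lambda x,y,z:onz(c0,100+x/2.3,20+y/2.3,z)[:2];f=lambda x,y,z:onz(c,100+x/2.3,y/2.3,z)[:2]
print("start arm",an(f0(200,54,69)-f0(296,89,75)),"now",an(f(392,26,69)-f(498,61,75)))
ie=f(527,364,66);mi=f(520,375,66);mo=f(490,410,69);print("idx",an(ie-CC),np.hypot(*(ie-CC)),"mk",an(mi-CC),an(mo-CC),mi)
t=look("top","t23");s=look("scene","s23");cv2.imwrite("pics/m23.png",np.hstack([t["img"][60:340,130:430],s["img"][100:380,140:440]]))
E
```

```text
start arm -133.4 now -132.1
idx -54.8 47.25968087027567 mk -54.7 -56.9 [ 582.72703897 -117.156051  ]
```

View pics/m23.png

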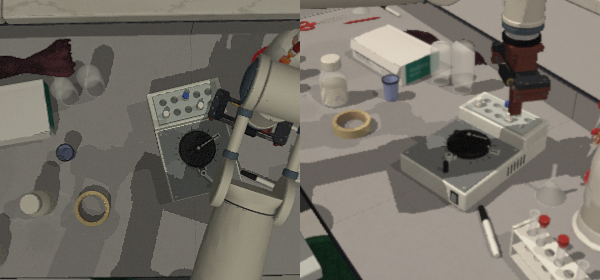

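```bash
python3 - <<'E'
from cell import ctrl
o=ctrl.get_obs();print(o["force"],abs(o["qd"]).max());print(ctrl.close_job())
E
```

```text
[-0.32387145 -0.24378222 -0.04620236] 0.0034415348382928626
the job is handed in; nothing more can be done
None
```

The dial is set to the marker line and locked, and I handed the job in at about 21 s. The interface gave no verdict.

- **Unlocking:** I pushed the lever left with the closed fingertips until the force rose to about 17 N with no more travel. The camera put it at 158° (157° expected).
- **Setting the dial:** I pushed the bar's tail round about 170°. It overshot by about 4.8°, the nudge back left it 6.4° short, and a finer push then lined it up.
- **Locking:** I pushed the lever right until the force reached 14–18 N and travel stopped, then lifted clear.

**Last checks**
- **Index line:** 0.7° from the marker line, under 1 mm, before locking. After locking the difference was about 0.1° against the line's inner end, and 2.1° against its outer end in that oblique view. Both are inside the 4° allowed.
- **Lever:** -132.1° against -133.4° at the start, which is within what I can measure.
- **Marker tab:** measured to within about 2 mm of its first position, close to calibration error.
- **Bench:** the vials and bench items looked undisturbed. I judged this by eye and did not measure it.
- **Robot:** still and clear of everything, with almost no force on the tool.

**Disagreement:** single-point radii from the dial axis came out 47–53 mm where 51.5 mm was expected, so I compared angles instead.

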